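# Put the robot-arm kit back in its organiser

### The arm

A 7-joint arm with a two-finger parallel gripper is mounted at the origin on the work surface. World frame = base frame: x ahead of the robot, y to its left, z up, the work surface at z = 0. Lengths are in m, angles in rad, forces in N, time in s.
With the tool pointing down it reaches from about 0.425 to 0.875 m from the base axis. Payload 4.7 kg.
Tool frame: the origin (TCP) lies on the centre line of the jaws, within the pads' length; the fingertips stand 19 mm ahead of it and the grasp point (between the pads) is the TCP (ctrl.nose_length is the distance from the TCP to the fingertips, in m); z points along the fingers, x is the direction in which the jaws open and shut, and the axes are right-handed (so a half turn about z gives the same grasp; the last joint's range is limited). The gripper opens to 87 mm and grips with 3 to 60 N. Pads are 19 mm wide; open, the fingers measure 117 mm over their backs; the gripper's body (75 mm by 190 mm) begins 51 mm behind the grasp point.
Start: joints at [-1.264, 0.321, -0.07, 1.45, 0.023, 1.371, -0.057], TCP at [0.188, 0.622, 0.242] pointing down, gripper open.
Joint ranges: [-2.86, 2.86], [-0.3, 2.09], [-1.38, 1.24], [0.06, 2.45], [-1.56, 4.7], [0.09, 2.05], [-2.69, 2.69]. Speed limits (rad/s): [2.57, 2.57, 3.14, 3.14, 3.14, 3.14, 3.14].

### API

Orientations are given as a rotation vector (axis times angle).
In Python, from bench import ctrl gives the robot as it stands. The module is installed in compiled form; this text tells all that it offers.
- The arm moves only by the shell command python3 -m crank 'ROWS' [OPENING] [FORCE]. ROWS is a JSON object of lists of equal length, an entry for each row: "dp": the shift along the tool's x, y, z in cm, a list of three; "delta_rot": the turn, a rotation vector about the tool's x, y, z in rad, a list of three. In form: {"dp": [[x, y, z], ...], "delta_rot": [[rx, ry, rz], ...]}. A call has exactly 8 rows; each row shifts and turns the commanded pose from where the row before left it, along the tool's axes as they then stand; what a row does not reach is not made up. A row lasts 1/10 s, in which the tool goes at most 50 mm and 8.59 degrees, less where a joint would pass 70% of its speed; a pose out of reach is approached as far as the arm can. A call with a gripper value outside its range is refused whole. OPENING is the finger opening in cm, from 0 to 8.7, set as the call begins (- or left out, the last holds). The fingers move at their own pace and stop on an object; FORCE is the grip in N (left out, the last holds). Time passes only in rows, so rows that do not move let the fingers close, or fill a call up. It gives the time, the measured TCP pose, the force and the opening at its end, in the units of the state.
- ctrl.get_state(): the state, without advancing time (a new reading comes with each control period).
- ctrl.get_image(name): name is "scene" or "top" or "wrist"; returns the picture (400x640x3 uint8, blue, green, red); there is no depth.
- ctrl.camera_info(name): a dict with "camera_matrix" (3x3 intrinsics, pixels), "D" ([k1, k2, p1, p2, k3] as OpenCV has them; the pictures are not rectified), "xyz" and "orientation" of the camera in the world. Camera axes: x right, y down, z forward; pixel columns grow to the right and rows downward; lengths in m; the calibration is good to about 2 mm. A picture is of the moment at which its call begins: read the wrist's pose just before it. camera_info takes no time and is no camera call; for the wrist camera it gives the pose at the moment of the call.
- ctrl.close_job(): hands the job in, once; it reports no verdict.
The state is a dict: "time": time; "joint_positions": joint angles; "qd": joint speeds; "joint_torque": joint torques, N m; "position": TCP position; "tool_rot": TCP orientation; "ft_force": force on the tool from outside, world axes, zero at the start; "torque": the same for the moment, N m; "grip_width": opening from 0.0 (shut) to 1.0 (fully open).
Only numpy, scipy, OpenCV 4.12 (cv2) and the standard library are available. Lean on these libraries where they do the work, as an engineer would, in place of code of your own. Each camera call takes 0.05 s, during which the arm holds its last target.

### The job

Put the loose parts of the small robot arm's kit away in the black-and-yellow organiser modules: set the servo, the cooler and the turntable gently down, right way up, each in the recess of its own shape and flat on its floor, and drop the brass spacer through the flared mouth into its well. Do not drop the other three, and leave the circuit board and the screwdriver where they are.

Things in the scene. Friction and masses are not known exactly. Their poses are not given: they have to be found in the camera images.
- servo_mid (a point): Model servo motor, loose, standing upright: black box case 40 x 20 mm, 38 mm high, with a pair of 3 mm thick mounting ears on the two short sides (54 mm over the ears along x, 28 to 31 mm above its underside) and a round white horn (diameter 19 mm, 10 mm off the centre along +x, top 45 mm above the underside). The point is the middle of the case, 19 mm above its underside; x runs along the 40 mm length, y across the 20 mm width, z up. 58 g.
- cooler_mid (a point): Chip cooler, loose: square finned aluminium block with a black fan on top, 50 x 50 mm, 38 mm high. The point is its middle, 19 mm above its underside; x and y run square to its sides (the four sides are alike to the grip), z up to the fan. 130 g.
- turntable_mid (a point): Turntable of a small robot arm, loose: round, green plates of diameter 60 mm, 5 mm thick, at top and bottom, between them a black drum of diameter 58 mm, 38 mm high overall. The point is its middle, 19 mm above its underside; z is its axis, up to the face with brass screws. 160 g.
- spacer_mid (a point): Brass column spacer, loose, standing on end: plain round cylinder, diameter 20 mm, 20 mm high. The point is its middle, 10 mm above its underside; z is its axis. 42 g.
- servo_recess (a point): Fixed square organiser module, 90 x 90 mm, 16 mm high, black with a yellow floor showing in an oblong recess 56 (along x) x 36 mm (along y), 12 mm deep with upright walls: the servo's place. The point is the centre of the recess floor, 4 mm above the table; x and y run square to the module.
- cooler_recess (a point): Fixed square organiser module, 90 x 90 mm, 16 mm high, black with a yellow floor showing in a square recess 66 x 66 mm, 12 mm deep with upright walls: the cooler's place. The point is the centre of the recess floor, 4 mm above the table; x and y run square to the module.
- turntable_recess (a point): Fixed square organiser module, 90 x 90 mm, 16 mm high, black with a yellow floor showing in a round recess of diameter 76 mm, 12 mm deep with upright walls: the turntable's place. The point is the centre of the recess floor, 4 mm above the table.
- spacer_well (a point): Fixed square organiser module, 90 x 90 mm, its block 16 mm high, with a grey round flared cup standing in the middle, rim 60 mm above the table (about 76 mm across outside): a funnel mouth about 69 mm across inside narrows over 26 mm of height to a round well 33 mm across and 30 mm deep with a yellow floor: the spacers' place. The point is the centre of the well's floor, 4 mm above the table.
- board_mid (a point): Bystander: loose green circuit board with metal sockets on a black base plate 110 x 90 mm, 27 mm high overall, 160 g. The point is its middle, 12 mm above the table.
- driver_grip (a point): Bystander: loose screwdriver lying on the table, 170 mm long, with an orange handle of diameter 26 mm. The point is on its axis in the handle, 51 mm from the handle's end; x runs along it to the blade.

How it is judged:
By the outcome, as a careful person would: the job done as asked, in the order asked, and still so for the second after the job is handed in, with the robot touching nothing.
It also fails if it takes over 131 s, if anything falls off the work surface, if the arm or the gripper's body presses on something with over 40 N, if the wrist force passes 120 N, or if a joint passes its speed limit or range.

## Working session

There is one attempt and no reset: what is moved stays moved. The work goes in short steps, Python scripts to look and compute and a shell command to move; the robot and the scene stay as the last step left them, time stands still between calls to the robot, and variables do not carry over. Pictures are saved under pics/ and viewed, and the job is handed in when it is done.

```bash
mkdir -p pics; python3 - <<'E'
from bench import ctrl
import cv2
s=ctrl.get_state();print({k:s[k] for k in('time','position','tool_rot','grip_width')},ctrl.nose_length)
for n in('scene','top','wrist'):
    i=ctrl.camera_info(n);print(n,i)
    cv2.imwrite(f'pics/{n}0.png',ctrl.get_image(n))
E
```

```text
{'time': 0.0, 'position': array([0.18749116, 0.62181998, 0.24044941]), 'tool_rot': array([ 2.52070240e+00,  1.87291149e+00, -2.36249768e-03]), 'grip_width': 1.0018104171394966} 0.019
scene {'camera_matrix': array([[459.76348063,   0.        , 310.63748128],
       [  0.        , 459.76348063, 204.36923847],
       [  0.        ,   0.        ,   1.        ]]), 'D': array([0.01713028, 0.        , 0.        , 0.        , 0.        ]), 'xyz': array([1.00751271, 0.7925077 , 0.94508843]), 'orientation': array([-0.73882776, -2.60373393,  1.10762464])}
top {'camera_matrix': array([[489.70202684,   0.        , 316.30217804],
       [  0.        , 489.70202684, 210.18511388],
       [  0.        ,   0.        ,   1.        ]]), 'D': array([0.05118239, 0.        , 0.        , 0.        , 0.        ]), 'xyz': array([ 3.62867378e-01, -1.06380035e-03,  1.48806682e+00]), 'orientation': array([-2.1816022 ,  2.15517311, -0.12629538])}
wrist {'camera_matrix': array([[298.16718179,   0.        , 314.4398974 ],
       [  0.        , 298.16718179, 197.8106182 ],
       [  0.        ,   0.        ,   1.        ]]), 'D': array([-0.00347055,  0.        ,  0.        ,  0.        ,  0.        ]), 'xyz': array([0.10805408, 0.64502499, 0.38409583]), 'orientation': array([2.31434225, 1.71952974, 0.26300265])}
```

View pics/scene0.png

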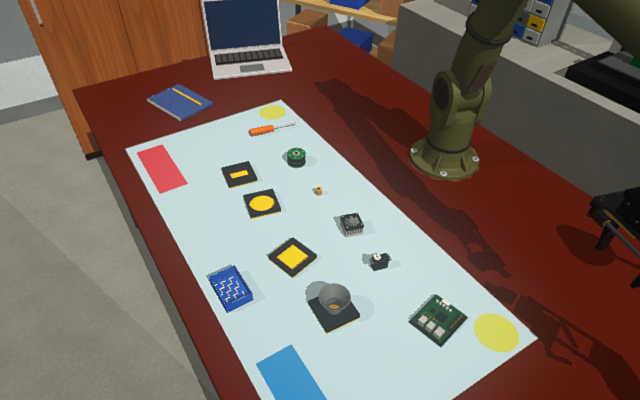

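View pics/top0.png

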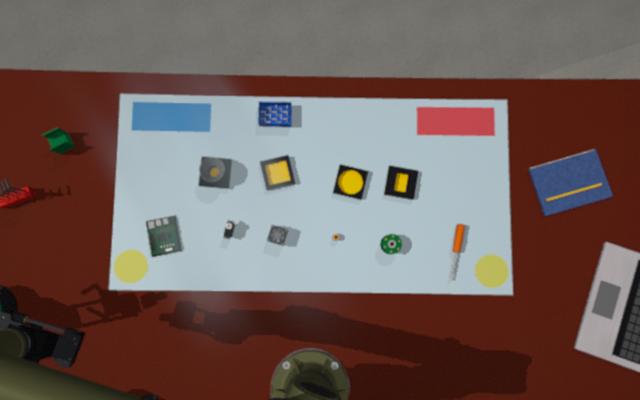

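View pics/wrist0.png

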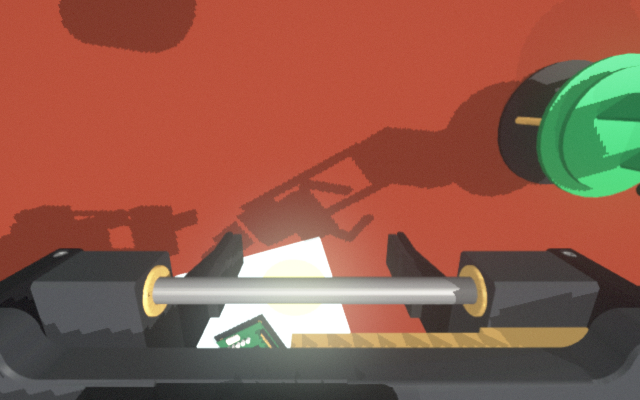

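The scene and top views show all items: servo (top ~229,230), cooler (278,236), spacer (336,237), turntable (391,244). The modules are servo (401,183), turntable (350,182), cooler (278,173) and well (214,172). I'll enlarge the crops.

```bash
cat > h.py <<'E'
import numpy as np,cv2
from scipy.spatial.transform import Rotation as R
from bench import ctrl
def ray(ci,px,z):
    """pixel -> world point on plane z"""
    u=cv2.undistortPoints(np.array([[px]],float),ci['camera_matrix'],ci['D'])[0,0]
    d=R.from_rotvec(ci['orientation']).apply([u[0],u[1],1]);c=np.array(ci['xyz'])
    return c+d*(z-c[2])/d[2]
def proj(ci,P):
    r=R.from_rotvec(ci['orientation']).inv()
    p,_=cv2.projectPoints(np.atleast_2d(np.array(P,float)),r.as_rotvec(),-r.apply(ci['xyz']),ci['camera_matrix'],ci['D'])
    return p[:,0]
E
python3 - <<'E'
import cv2
a=cv2.imread('pics/top0.png')
cv2.imwrite('pics/t1.png',cv2.resize(a[150:260,190:350],None,fx=5,fy=5,interpolation=cv2.INTER_CUBIC))
cv2.imwrite('pics/t2.png',cv2.resize(a[155:265,320:480],None,fx=5,fy=5,interpolation=cv2.INTER_CUBIC))
a=cv2.imread('pics/scene0.png')
cv2.imwrite('pics/s1.png',cv2.resize(a[110:230,210:370],None,fx=5,fy=5,interpolation=cv2.INTER_CUBIC))
cv2.imwrite('pics/s2.png',cv2.resize(a[200:340,250:410],None,fx=4.2,fy=4.2,interpolation=cv2.INTER_CUBIC))
E
```

```text
(no output)
```

View pics/t1.png

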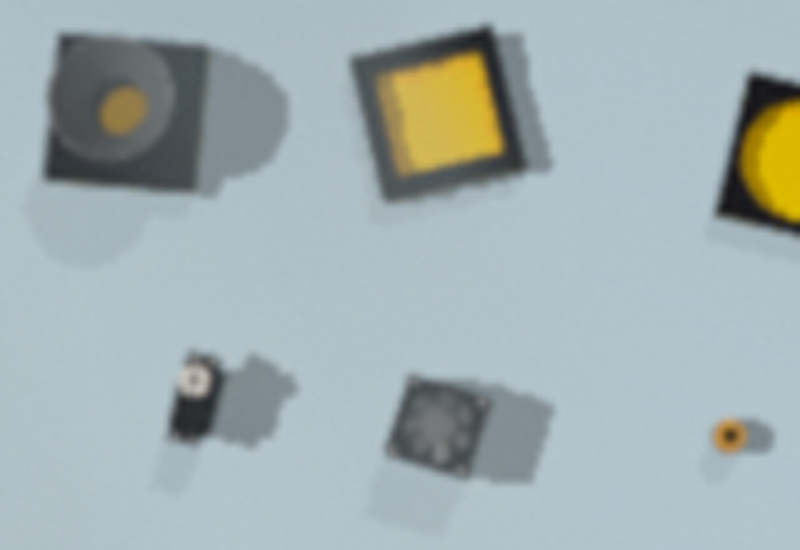

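View pics/t2.png

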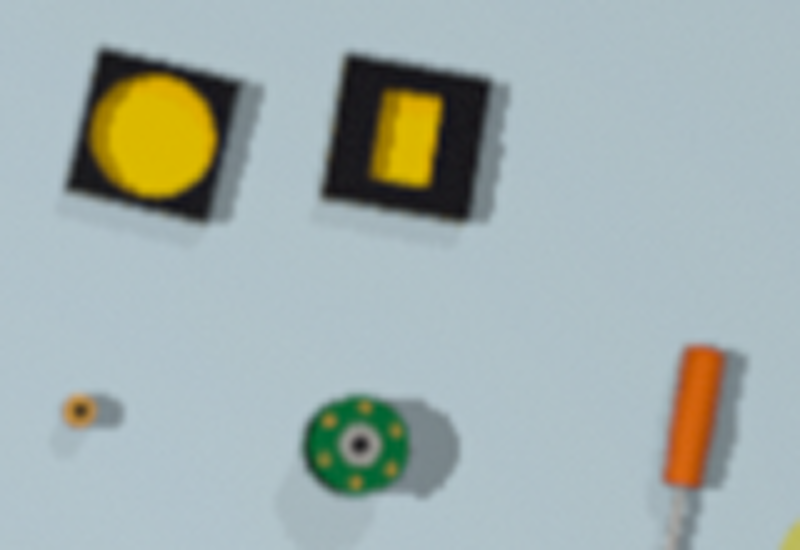

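```bash
python3 - <<'E'
from h import *
ci=ctrl.camera_info('top')
def t1(p,z,o=150,ox=190): return ray(ci,[(p[0]+.5)/5-.5+ox,(p[1]+.5)/5-.5+o],z)[:2]
def t2(p,z): return t1(p,z,155,320)
def quad(n,f,c,z):
    q=np.array([f(p,z) for p in c]);m=q.mean(0)
    e=[q[(i+1)%4]-q[i] for i in range(4)]
    print(n,m.round(4),'len',[round(np.linalg.norm(v)*1e3,1) for v in e],'ang',[round(np.degrees(np.arctan2(v[1],v[0]))%90,1) for v in e])
quad('coolmod',t1,[(352,60),(491,27),(527,168),(388,200)],.016)
quad('wellmod',t1,[(60,35),(207,47),(197,190),(45,180)],.016)
quad('turnmod',t2,[(100,48),(243,82),(210,222),(66,190)],.016)
quad('servmod',t2,[(347,54),(492,80),(470,221),(322,198)],.016)
quad('cooler',t1,[(410,376),(492,400),(468,476),(388,452)],.038)
print('spacer',t1((730,436),.02),t2((79,411),.02))
print('turnt',t2((359,444),.038))
print('horn',t1((195,380),.045),'well rim c',t1((111,99),.06),'well floor',t1((124,110),.004))
print('servo ends',t1((203,350),.03),t1((183,442),.03), 'case',t1((195,397),.038))
E
```

```text
coolmod [0.6392 0.1091] len [np.float64(87.1), np.float64(90.0), np.float64(86.5), np.float64(89.2)] ang [np.float64(14.4), np.float64(15.1), np.float64(13.9), np.float64(15.5)]
wellmod [0.6369 0.2984] len [np.float64(89.5), np.float64(88.3), np.float64(91.8), np.float64(89.6)] ang [np.float64(86.1), np.float64(87.8), np.float64(87.0), np.float64(86.3)]
turnmod [ 0.6132 -0.1136] len [np.float64(89.6), np.float64(88.7), np.float64(89.4), np.float64(90.1)] ang [np.float64(77.1), np.float64(77.0), np.float64(78.1), np.float64(77.1)]
servmod [ 0.6135 -0.2675] len [np.float64(89.5), np.float64(88.0), np.float64(90.5), np.float64(90.3)] ang [np.float64(80.3), np.float64(80.8), np.float64(81.8), np.float64(80.1)]
cooler [0.4475 0.1037] len [np.float64(50.7), np.float64(47.0), np.float64(49.4), np.float64(46.7)] ang [np.float64(74.4), np.float64(73.5), np.float64(74.0), np.float64(75.1)]
spacer [ 0.44459837 -0.06919382] [ 0.44459093 -0.06859411]
turnt [ 0.42619021 -0.23343467]
horn [0.47246578 0.24753615] well rim c [0.63681304 0.29934726] well floor [0.64084103 0.30298752]
servo ends [0.49158156 0.24594213] [0.43665244 0.25602589] case [0.46292101 0.24842068]
```

View pics/s1.png

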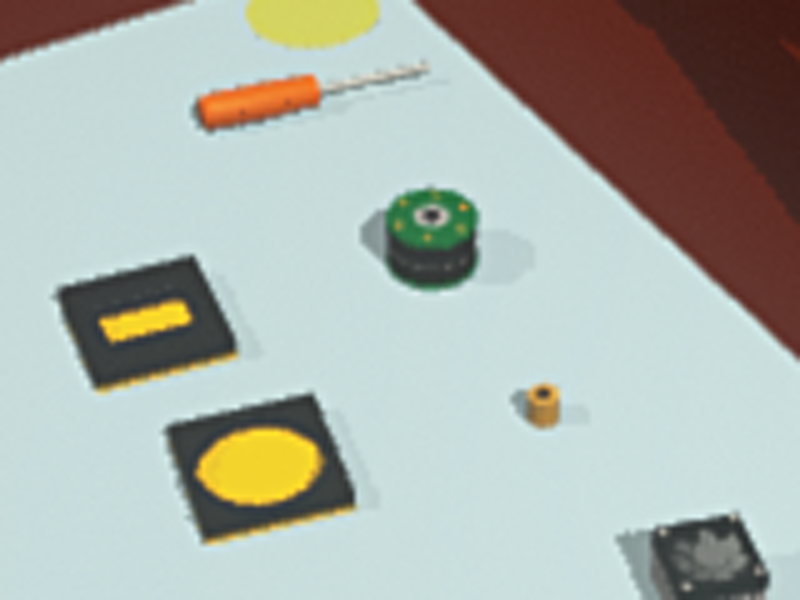

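View pics/s2.png

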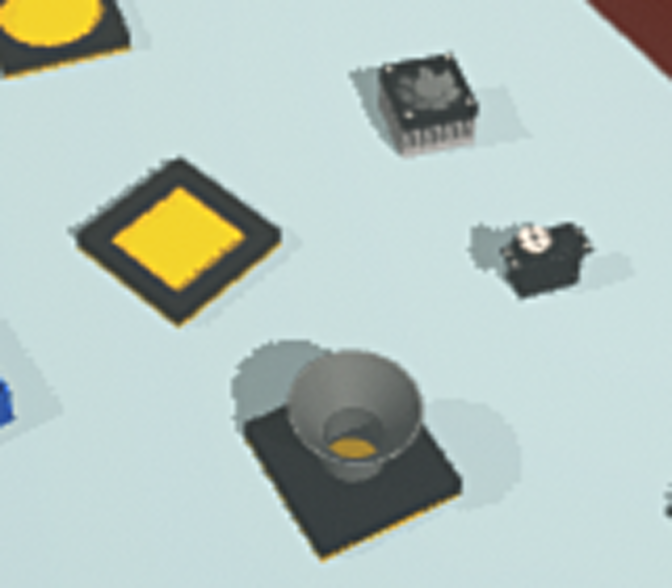

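Everything is clear in both views. Next I cross-check the positions with the scene camera.

```bash
python3 - <<'E'
from h import *
ci=ctrl.camera_info('scene')
def s1(p,z): return ray(ci,[(p[0]+.5)/5-.5+210,(p[1]+.5)/5-.5+110],z)[:2]
def s2(p,z): return ray(ci,[(p[0]+.5)/4.2-.5+250,(p[1]+.5)/4.2-.5+200],z)[:2]
def quad(n,f,c,z):
    q=np.array([f(p,z) for p in c]);m=q.mean(0)
    e=[q[(i+1)%4]-q[i] for i in range(4)]
    print(n,m.round(4),'len',[float(round(np.linalg.norm(v)*1e3,1)) for v in e],'ang',[float(round(np.degrees(np.arctan2(v[1],v[0]))%90,1)) for v in e])
quad('coolmod',s2,[(77,238),(180,158),(281,236),(179,318)],.016)
quad('wellmod',s2,[(245,428),(398,385),(461,487),(322,552)],.016)
quad('turnmod',s1,[(167,429),(313,395),(355,505),(205,538)],.016)
quad('servmod',s1,[(58,291),(195,258),(238,352),(98,387)],.016)
quad('cooler',s2,[(381,65),(450,56),(478,103),(405,122)],.038)
print('spacer',s1((543,394),.02)); print('turnt',s1((431,218),.038))
print('horn',s2((535,239),.045),'well rim',s2((355,408),.06),'well floor',s2((352,447),.004))
E
```

```text
coolmod [0.6394 0.1116] len [91.2, 91.7, 88.4, 89.6] ang [15.4, 13.1, 14.1, 14.8]
wellmod [0.6367 0.3049] len [93.4, 74.9, 87.9, 89.3] ang [76.8, 83.0, 85.7, 86.2]
turnmod [ 0.6151 -0.1094] len [90.3, 99.1, 87.8, 96.0] ang [78.0, 75.8, 76.0, 77.2]
servmod [ 0.6147 -0.263 ] len [90.2, 99.1, 88.4, 98.6] ang [80.3, 79.2, 80.0, 80.3]
cooler [0.4457 0.1035] len [47.1, 45.7, 51.2, 53.2] ang [68.7, 77.5, 77.6, 72.4]
spacer [ 0.44296987 -0.07169504]
turnt [ 0.42442435 -0.23580835]
horn [0.46988076 0.24704161] well rim [0.63604404 0.2993966 ] well floor [0.62881882 0.2893687 ]
```

```bash
cat >> h.py <<'E'
def go(x,y,z,yaw):
    """remaining shift in current tool axes (cm), and turn about tool z (rad). yaw = deg world direction of tool x"""
    s=ctrl.get_state();r=R.from_rotvec(s['tool_rot']);p=s['position']
    d=r.inv().apply(np.array([x,y,z])-p)*100
    X=r.apply([1,0,0]);cy=np.degrees(np.arctan2(X[1],X[0]))
    dy=(yaw-cy+90)%180-90
    tilt=np.degrees(np.arccos(-r.apply([0,0,1])[2]))
    # same shift in axes after the turn
    r2=r*R.from_rotvec([0,0,-np.radians(dy)]);d2=r2.inv().apply(np.array([x,y,z])-p)*100
    print('t',round(s['time'],2),'pos',p.round(4),'yaw',round(cy,2),'tilt',round(tilt,2),'grip',round(s['grip_width']*87,1),'F',s['ft_force'].round(1))
    print(' shift now-axes cm',d.round(2),' after-turn axes',d2.round(2),' rz',round(-np.radians(dy),4))
E
python3 -m crank '{"dp":[[-1,1.3,0],[-2,2.65,0],[-2,2.65,0],[-2,2.65,0],[-2,2.65,0],[-2,2.65,0],[-2,2.65,0],[-2,2.65,0]],"delta_rot":[[0,0,0],[0,0,0],[0,0,0],[0,0,0],[0,0,0],[0,0,0],[0,0,0],[0,0,0]]}' 8.7
python3 -c "
from h import *
go(.462,.249,.2,80)"
```

```text
time: 0.95
position: [0.3356, 0.4188, 0.2416]
tool_rot: [2.523, 1.872, 0.0]
ft_force: [0.2, -0.6, -0.1]
grip_width: 0.999
t 0.95 pos [0.3356 0.4188 0.2416] yaw 73.16 tilt 0.01 grip 86.9 F [ 0.2 -0.6 -0.1]
 shift now-axes cm [-12.59  17.02   4.16]  after-turn axes [-14.53  15.4    4.16]  rz -0.1194
```

```bash

python3 -m crank '{"dp":[[-2.1,2.8,0.5],[-2.1,2.8,0.5],[-2.1,2.8,0.5],[-2.1,2.8,0.5],[-2.1,2.8,0.5],[-1.4,2,0.5],[-0.7,1,0.5],[0,0,0]],"delta_rot":[[0,0,0],[0,0,0],[0,0,0],[0,0,0],[0,0,0],[0,0,0],[0,0,-0.06],[0,0,-0.06]]}' 8.7
python3 - <<'E'
from h import *
go(.462,.249,.2,80)
import json
ci=ctrl.camera_info('wrist');im=ctrl.get_image('wrist');cv2.imwrite('pics/w1.png',im)
for P in proj(ci,[(.462,.249,.038),(.472,.2472,.045),(.4889,.2443,.03),(.4354,.2537,.03)]): print(P.round(1))
E
```

```text
time: 1.75
position: [0.4618, 0.2475, 0.2058]
tool_rot: [2.407, 2.017, -0.002]
ft_force: [-0.1, -0.4, -0.1]
grip_width: 0.997
t 1.75 pos [0.4618 0.2475 0.2058] yaw 79.92 tilt 0.1 grip 86.7 F [-0.1 -0.4 -0.1]
 shift now-axes cm [ 0.15 -0.01  0.58]  after-turn axes [ 0.15 -0.01  0.58]  rz -0.0013
[317.1 184.1]
[317.1 195. ]
[317.1 205.6]
[317.1 158. ]
```

View pics/w1.png

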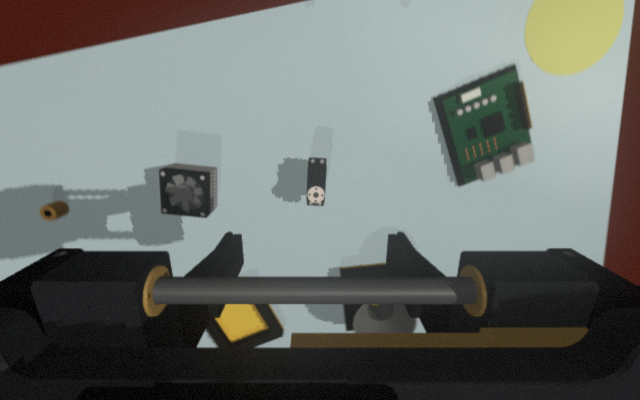

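The wrist view matches: horn at (316,195) against a predicted (317,195), and the ends at rows 158 and 206 as predicted. Now I descend with TCP z at about 0.034.

```bash

python3 -m crank '{"dp":[[0.1,0,2],[0.05,0,3],[0,0,3],[0,0,3],[0,0,2.5],[0,0,2],[0,0,1],[0,0,0.5]],"delta_rot":[[0,0,0],[0,0,0],[0,0,0],[0,0,0],[0,0,0],[0,0,0],[0,0,0],[0,0,0]]}' 8.7
python3 - <<'E'
from h import *
go(.462,.249,.034,80)
E
```

```text
time: 2.6
position: [0.4606, 0.2526, 0.0359]
tool_rot: [-2.405, -2.02, 0.002]
ft_force: [0.5, 0.5, 0.1]
grip_width: 0.999
t 2.6 pos [0.4606 0.2526 0.0359] yaw 80.06 tilt 0.07 grip 86.9 F [0.5 0.5 0.1]
 shift now-axes cm [-0.33  0.2   0.19]  after-turn axes [-0.33  0.2   0.19]  rz 0.001
```

```bash

python3 -m crank '{"dp":[[-0.3,0.2,0.1],[0,0,0],[0,0,0],[0,0,0],[0,0,0],[0,0,0],[0,0,0],[0,0,0]],"delta_rot":[[0,0,0],[0,0,0],[0,0,0],[0,0,0],[0,0,0],[0,0,0],[0,0,0],[0,0,0]]}' 8.7
python3 - <<'E'
from h import *
go(.462,.249,.034,80)
cv2.imwrite('pics/w2.png',ctrl.get_image('wrist'))
E
```

```text
time: 3.4
position: [0.4625, 0.2499, 0.0356]
tool_rot: [-2.405, -2.022, -0.0]
ft_force: [0.7, 0.1, -0.1]
grip_width: 1.002
t 3.4 pos [0.4625 0.2499 0.0356] yaw 80.1 tilt 0.0 grip 87.2 F [ 0.7  0.1 -0.1]
 shift now-axes cm [-0.1  -0.03  0.16]  after-turn axes [-0.1  -0.03  0.16]  rz 0.0018
```

View pics/w2.png

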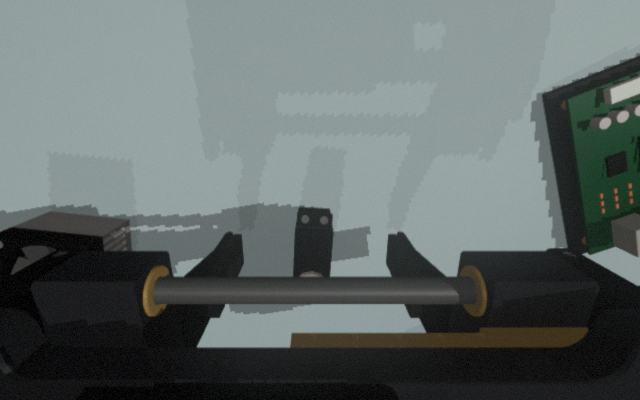

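The servo stands centred between the jaws. Closing now.

```bash

python3 -m crank '{"dp":[[-0.1,0,0.1],[0,0,0],[0,0,0],[0,0,0],[0,0,0],[0,0,0],[0,0,0],[0,0,0]],"delta_rot":[[0,0,0],[0,0,0],[0,0,0],[0,0,0],[0,0,0],[0,0,0],[0,0,0],[0,0,0]]}' 1.2 20
python3 - <<'E'
from h import *
for _ in range(3): go(.462,.249,.034,80)
E
python3 -m crank '{"dp":[[0,0,0],[0,0,0],[0,0,0],[0,0,-0.5],[0,0,-1],[0,0,-2],[0,0,-2],[0,0,-2]],"delta_rot":[[0,0,0],[0,0,0],[0,0,0],[0,0,0],[0,0,0],[0,0,0],[0,0,0],[0,0,0]]}'
python3 - <<'E'
from h import *
go(.614,-.2655,.14,80.3)
E
```

```text
time: 4.25
position: [0.4624, 0.249, 0.0346]
tool_rot: [-2.405, -2.022, -0.0]
ft_force: [-0.1, -0.5, 0.2]
grip_width: 0.356
t 4.25 pos [0.4624 0.249  0.0346] yaw 80.1 tilt 0.01 grip 31.0 F [-0.1 -0.5  0.2]
 shift now-axes cm [-0.   -0.04  0.06]  after-turn axes [-0.   -0.04  0.06]  rz 0.0018
t 4.25 pos [0.4624 0.249  0.0346] yaw 80.1 tilt 0.01 grip 31.0 F [-0.1 -0.5  0.2]
 shift now-axes cm [-0.   -0.04  0.06]  after-turn axes [-0.   -0.04  0.06]  rz 0.0018
t 4.25 pos [0.4624 0.249  0.0346] yaw 80.1 tilt 0.01 grip 31.0 F [-0.1 -0.5  0.2]
 shift now-axes cm [-0.   -0.04  0.06]  after-turn axes [-0.   -0.04  0.06]  rz 0.0018
time: 5.05
position: [0.4625, 0.249, 0.1112]
tool_rot: [2.405, 2.021, 0.001]
ft_force: [-0.6, 0.2, -0.1]
grip_width: 0.232
t 5.05 pos [0.4625 0.249  0.1112] yaw 80.1 tilt 0.05 grip 20.2 F [-0.6  0.2 -0.1]
 shift now-axes cm [-48.07  23.77  -2.89]  after-turn axes [-48.16  23.6   -2.89]  rz -0.0036
```

```bash

python3 -m crank '{"dp":[[-1.6,0.79,-0.1],[-3.2,1.58,-0.2],[-3.2,1.58,-0.2],[-3.2,1.58,-0.2],[-3.2,1.58,-0.2],[-3.2,1.58,-0.2],[-3.2,1.58,-0.2],[-3.2,1.58,-0.2]],"delta_rot":[[0,0,0],[0,0,0],[0,0,0],[0,0,0],[0,0,0],[0,0,0],[0,0,0],[0,0,0]]}' >/dev/null
python3 -m crank '{"dp":[[-3.2,1.58,-0.2],[-3.2,1.58,-0.2],[-3.2,1.58,-0.2],[-3.2,1.58,-0.2],[-3.2,1.58,-0.2],[-3.2,1.58,-0.2],[-2.4,1.2,-0.1],[-0.8,0.4,0]],"delta_rot":[[0,0,0],[0,0,0],[0,0,0],[0,0,0],[0,0,0],[0,0,0],[0,0,0],[0,0,0]]}'
python3 - <<'E'
from h import *
go(.614,-.2655,.14,80.3)
ci=ctrl.camera_info('wrist');im=ctrl.get_image('wrist');cv2.imwrite('pics/w3.png',im)
a=np.radians(-9.7);c=np.array([.614,-.2655])
def rot(x,y): return [*(c+[x*np.cos(a)-y*np.sin(a),x*np.sin(a)+y*np.cos(a)]),.016]
print(proj(ci,[rot(45*i/1e3,45*j/1e3) for i,j in((-1,1),(1,1),(1,-1),(-1,-1))]+[rot(28*i/1e3,18*j/1e3) for i,j in((-1,1),(1,1),(1,-1),(-1,-1))]).round(1))
E
```

```text
time: 6.65
position: [0.6083, -0.2516, 0.1386]
tool_rot: [2.407, 2.015, -0.001]
ft_force: [-0.4, -0.2, 0.3]
grip_width: 0.227
t 6.65 pos [ 0.6083 -0.2516  0.1386] yaw 79.87 tilt 0.15 grip 19.8 F [-0.4 -0.2  0.3]
 shift now-axes cm [-1.27  0.8  -0.14]  after-turn axes [-1.27  0.8  -0.14]  rz -0.0075
[[351.7 156.7]
 [349.  247.4]
 [257.9 247.9]
 [251.4 157.5]
 [321.6 175.5]
 [321.6 231.7]
 [284.6 232. ]
 [282.2 175.7]]
```

View pics/w3.png

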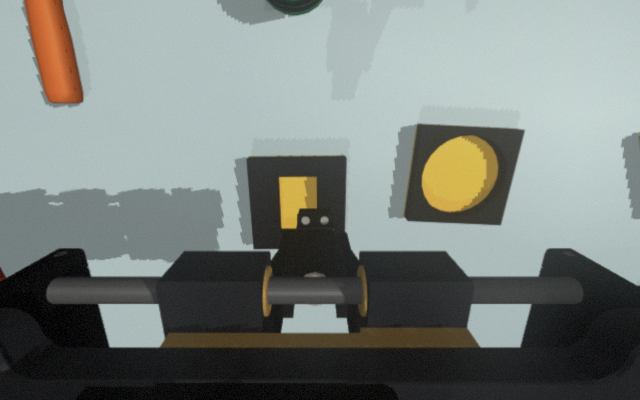

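```bash

python3 -m crank '{"dp":[[0,0,0],[0,0,0],[0,0,0],[0,0,0],[0,0,0],[0,0,0],[0,0,0],[0,0,0]],"delta_rot":[[0,0,0],[0,0,0],[0,0,0],[0,0,0],[0,0,0],[0,0,0],[0,0,0],[0,0,0]]}' >/dev/null
cat >> h.py <<'E'
def rect(c,yaw,hx,hy,z):
    a=np.radians(yaw)
    return [[c[0]+x*np.cos(a)-y*np.sin(a),c[1]+x*np.sin(a)+y*np.cos(a),z] for x,y in((-hx,hy),(hx,hy),(hx,-hy),(-hx,-hy))]
def snap(name,polys,zoom=None):
    ci=ctrl.camera_info('wrist');im=ctrl.get_image('wrist')
    k=2;im=cv2.resize(im,None,fx=k,fy=k,interpolation=cv2.INTER_CUBIC)
    for P in polys: cv2.polylines(im,[np.round((proj(ci,P)+.5)*k*8-.5*8).astype(int)],True,(0,0,255),1,cv2.LINE_AA,3)
    if zoom: im=im[zoom[1]*k:zoom[3]*k,zoom[0]*k:zoom[2]*k]
    cv2.imwrite('pics/'+name+'.png',im)
def circ(c,r,z): return [[c[0]+r*np.cos(t),c[1]+r*np.sin(t),z] for t in np.linspace(0,2*np.pi,40,endpoint=False)]
E
python3 - <<'E'
from h import *
c=(.6135,-.268)
go(*c,.14,80.3)
snap('w4',[rect(c,-9.7,.045,.045,.016),rect(c,-9.7,.028,.018,.016),rect((.6135,-.1125),-12.7,.045,.045,.016)],(200,90,560,350))
E
```

```text
t 7.5 pos [ 0.6084 -0.2476  0.1376] yaw 80.09 tilt 0.0 grip 19.8 F [-0.4  0.3 -0.4]
 shift now-axes cm [-1.92  0.85 -0.24]  after-turn axes [-1.92  0.84 -0.24]  rz -0.0036
```

View pics/w4.png

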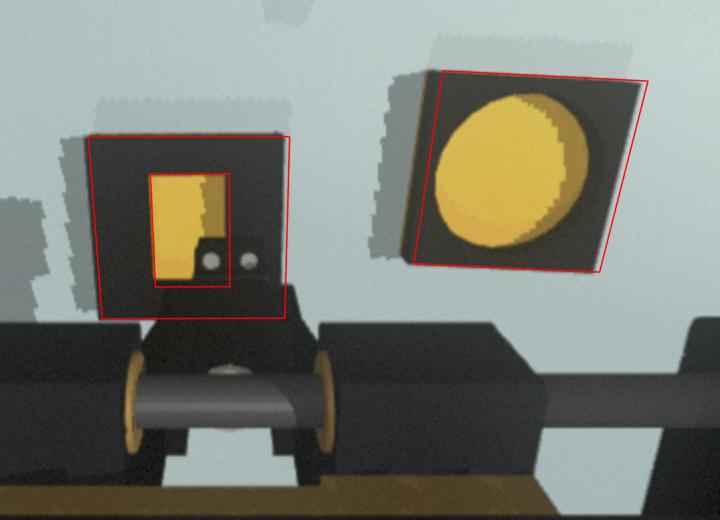

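The wrist overlay shows the servo module about 2 mm further toward -y than drawn, so I use (0.613, -0.2685). Lateral shift next, then descend.

```bash

python3 -m crank '{"dp":[[-1,0.4,0],[-1,0.4,0],[0,0,1.5],[0,0,2],[0,0,2],[0,0,1.5],[0,0,1],[0,0,0.5]],"delta_rot":[[0,0,0],[0,0,0],[0,0,0],[0,0,0],[0,0,0],[0,0,0],[0,0,0],[0,0,0]]}' 
python3 -m crank '{"dp":[[0,0,0],[0,0,0],[0,0,0],[0,0,0],[0,0,0],[0,0,0],[0,0,0],[0,0,0]],"delta_rot":[[0,0,0],[0,0,0],[0,0,0],[0,0,0],[0,0,0],[0,0,0],[0,0,0],[0,0,0]]}' >/dev/null
python3 - <<'E'
from h import *
c=(.613,-.2685)
go(*c,.0386,80.3)
snap('w5',[rect(c,-9.7,.045,.045,.016),rect(c,-9.7,.028,.018,.016)],(150,90,510,350))
E
```

```text
time: 8.35
position: [0.6123, -0.2685, 0.051]
tool_rot: [-2.404, -2.02, 0.001]
ft_force: [-0.1, -0.5, -1.0]
grip_width: 0.227
t 9.15 pos [ 0.6129 -0.2686  0.0526] yaw 80.11 tilt 0.01 grip 19.7 F [-0.2  0.4 -0.2]
 shift now-axes cm [0.01 0.   1.4 ]  after-turn axes [0.01 0.   1.4 ]  rz -0.0034
```

View pics/w5.png

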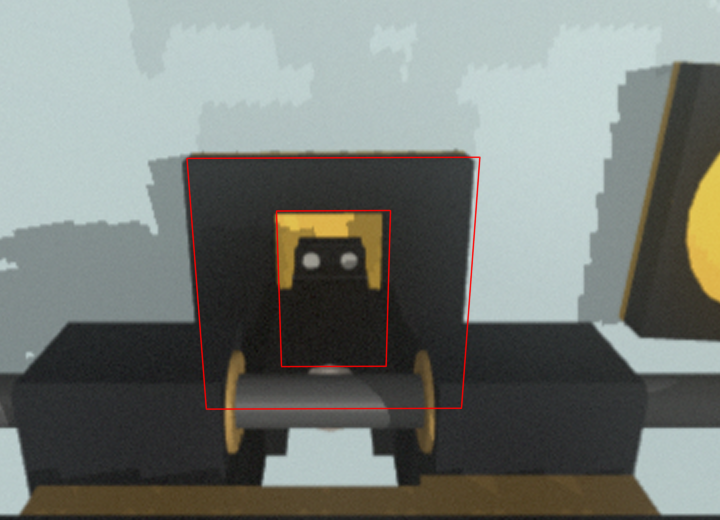

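The servo sits centred in the recess (walls at 276 and 383, ears at 293 and 367). Lowering gently.

```bash

python3 -m crank '{"dp":[[0,0,0.4],[0,0,0.3],[0,0,0.2],[0,0,0.1],[0,0,0.1],[0,0,0.1],[0,0,0.05],[0,0,0]],"delta_rot":[[0,0,0],[0,0,0],[0,0,0],[0,0,0],[0,0,0],[0,0,0],[0,0,0],[0,0,0]]}' 
python3 -m crank '{"dp":[[0,0,0.05],[0,0,0],[0,0,0.05],[0,0,0],[0,0,0],[0,0,0],[0,0,0],[0,0,0]],"delta_rot":[[0,0,0],[0,0,0],[0,0,0],[0,0,0],[0,0,0],[0,0,0],[0,0,0],[0,0,0]]}' 
python3 - <<'E'
from h import *
go(.613,-.2685,.0386,80.3)
E
```

```text
time: 10.0
position: [0.6129, -0.2686, 0.04]
tool_rot: [-2.405, -2.021, -0.0]
ft_force: [0.9, 0.8, -0.3]
grip_width: 0.229
time: 10.8
position: [0.6129, -0.2687, 0.0391]
tool_rot: [2.405, 2.021, 0.0]
ft_force: [-0.1, 0.2, -0.6]
grip_width: 0.227
t 10.8 pos [ 0.6129 -0.2687  0.0391] yaw 80.1 tilt 0.01 grip 19.7 F [-0.1  0.2 -0.6]
 shift now-axes cm [0.02 0.   0.05]  after-turn axes [0.02 0.   0.05]  rz -0.0035
```

```bash

python3 -m crank '{"dp":[[0,0,0.05],[0,0,0],[0,0,0.05],[0,0,0],[0,0,0],[0,0,0],[0,0,0],[0,0,0]],"delta_rot":[[0,0,0],[0,0,0],[0,0,0],[0,0,0],[0,0,0],[0,0,0],[0,0,0],[0,0,0]]}' 
python3 - <<'E'
from h import *
go(.613,-.2685,.0386,80.3)
E
```

```text
time: 11.6
position: [0.613, -0.2687, 0.0386]
tool_rot: [2.405, 2.021, 0.001]
ft_force: [-1.4, 0.5, 5.5]
grip_width: 0.232
t 11.6 pos [ 0.613  -0.2687  0.0386] yaw 80.1 tilt 0.03 grip 20.2 F [-1.4  0.5  5.5]
 shift now-axes cm [ 0.02 -0.01  0.  ]  after-turn axes [ 0.02 -0.01  0.  ]  rz -0.0035
```

Contact (5.5 N) came exactly at the expected height. Releasing and rising.

```bash

python3 -m crank '{"dp":[[0,0,0],[0,0,0],[0,0,0],[0,0,0],[0,0,-0.5],[0,0,-2],[0,0,-3],[0,0,-3]],"delta_rot":[[0,0,0],[0,0,0],[0,0,0],[0,0,0],[0,0,0],[0,0,0],[0,0,0],[0,0,0]]}' 6
python3 -m crank '{"dp":[[0,-1.5,-1.5],[0,-1.5,0],[0,-1.5,0],[0,-1.5,0],[0,0,0],[0,0,0],[0,0,0],[0,0,0]],"delta_rot":[[0,0,0],[0,0,0],[0,0,0],[0,0,0],[0,0,0],[0,0,0],[0,0,0],[0,0,0]]}' 8.7
python3 - <<'E'
from h import *
c=(.613,-.2685)
go(.4470,.1036,.14,75)
snap('w6',[rect(c,-9.7,.045,.045,.016),rect(c,-9.7,.020,.010,.042)],(150,90,510,350))
E
```

```text
time: 12.4
position: [0.6126, -0.2686, 0.1239]
tool_rot: [-2.405, -2.021, 0.001]
ft_force: [1.3, -0.3, -0.7]
grip_width: 0.687
time: 13.2
position: [0.5545, -0.2583, 0.138]
tool_rot: [2.404, 2.022, 0.0]
ft_force: [0.2, 0.1, -0.2]
grip_width: 0.999
t 13.2 pos [ 0.5545 -0.2583  0.138 ] yaw 80.13 tilt 0.03 grip 86.9 F [ 0.2  0.1 -0.2]
 shift now-axes cm [ 33.81 -16.8   -0.21]  after-turn axes [ 32.18 -19.75  -0.21]  rz 0.0895
```

View pics/w6.png

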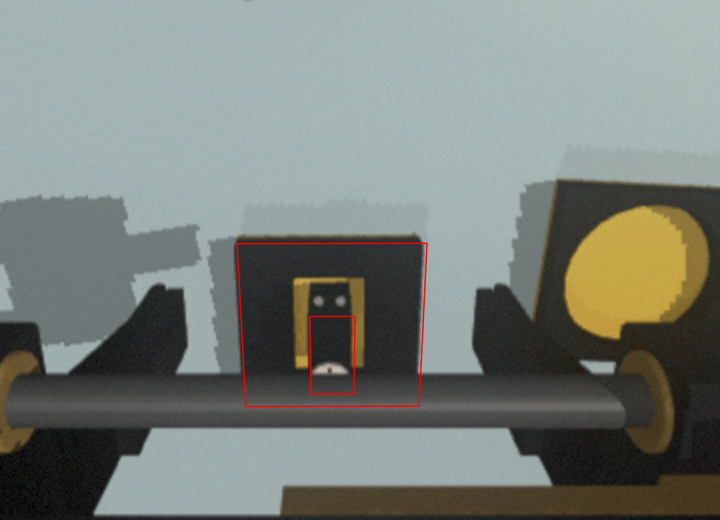

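The servo is down in its recess, upright. On to the cooler.

```bash

python3 -m crank '{"dp":[[1.3,-0.65,-0.4],[2.6,-1.3,-0.4],[2.6,-1.3,-0.4],[2.6,-1.3,-0.4],[2.6,-1.3,-0.4],[2.6,-1.3,-0.4],[2.6,-1.3,-0.4],[2.6,-1.3,-0.4]],"delta_rot":[[0,0,0],[0,0,0],[0,0,0],[0,0,0],[0,0,0],[0,0,0],[0,0,0],[0,0,0]]}' >/dev/null
python3 -m crank '{"dp":[[2.6,-1.3,-0.4],[2.6,-1.3,-0.4],[2.6,-1.3,-0.4],[2.6,-1.3,-0.4],[2.6,-1.3,-0.4],[1.3,-0.65,0],[0,0,0],[0,0,0]],"delta_rot":[[0,0,0],[0,0,0],[0,0,0],[0,0,0],[0,0,0],[0,0,0.05],[0,0,0.055],[0,0,0]]}' >/dev/null
python3 -m crank '{"dp":[[0,0,0],[0,0,0],[0,0,0],[0,0,0],[0,0,0],[0,0,0],[0,0,0],[0,0,0]],"delta_rot":[[0,0,0],[0,0,0],[0,0,0],[0,0,0],[0,0,0],[0,0,0],[0,0,0],[0,0,0]]}' >/dev/null
python3 - <<'E'
from h import *
c=(.4467,.1036)
go(*c,.034,74.2)
print(ctrl.get_state()['joint_positions'].round(2))
snap('w7',[rect(c,-15.8,.025,.025,.038),rect((.639,.110),14.5,.045,.045,.016),rect((.637,.299),-4,.045,.045,.016),circ((.444,-.07),.01,.02)],(130,90,530,390))
E
```

```text
t 15.65 pos [0.4454 0.1037 0.1901] yaw 74.08 tilt 0.0 grip 87.0 F [ 0.  -0.7  0.4]
 shift now-axes cm [ 0.03  0.13 15.61]  after-turn axes [ 0.03  0.13 15.61]  rz -0.002
[-0.57 -0.07  0.28  1.99  0.02  1.22  0.99]
```

View pics/w7.png

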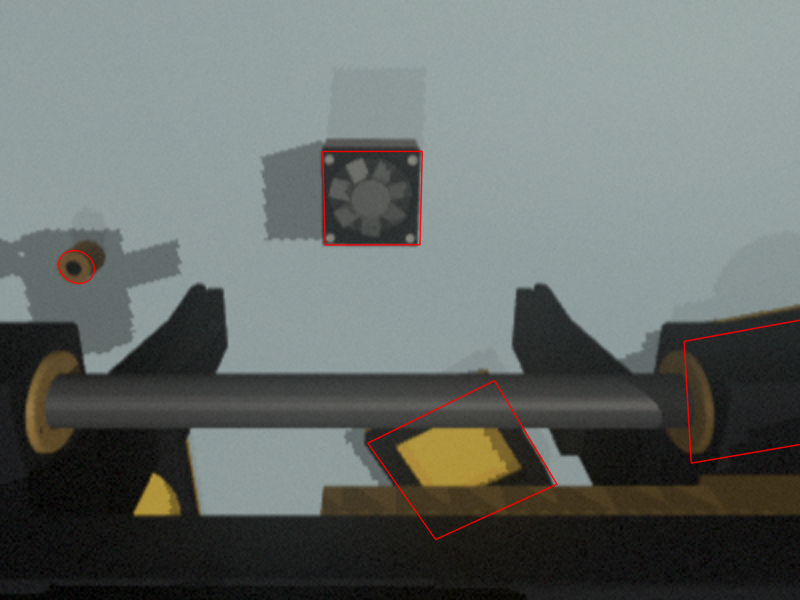

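The cooler overlay matches. Descending and gripping.

```bash

python3 -m crank '{"dp":[[0,0.1,2],[0,0,3],[0,0,3],[0,0,3],[0,0,2],[0,0,1.5],[0,0,0.8],[0,0,0.2]],"delta_rot":[[0,0,0],[0,0,0],[0,0,0],[0,0,0],[0,0,0],[0,0,0],[0,0,0],[0,0,0]]}' 8.7
python3 -m crank '{"dp":[[0,0,0],[0,0,0],[0,0,0],[0,0,0],[0,0,0],[0,0,0],[0,0,0],[0,0,0]],"delta_rot":[[0,0,0],[0,0,0],[0,0,0],[0,0,0],[0,0,0],[0,0,0],[0,0,0],[0,0,0]]}' 4.2 25
python3 - <<'E'
from h import *
go(.4467,.1036,.034,74.2)
E
```

```text
time: 16.5
position: [0.4459, 0.1033, 0.0344]
tool_rot: [-2.507, -1.892, 0.002]
ft_force: [-0.3, -0.5, 1.3]
grip_width: 0.996
time: 17.3
position: [0.4466, 0.1035, 0.0353]
tool_rot: [-2.508, -1.893, -0.001]
ft_force: [-0.9, -0.2, 2.4]
grip_width: 0.572
t 17.3 pos [0.4466 0.1035 0.0353] yaw 74.09 tilt 0.02 grip 49.8 F [-0.9 -0.2  2.4]
 shift now-axes cm [0.01 0.01 0.13]  after-turn axes [0.01 0.01 0.13]  rz -0.002
```

```bash

python3 -m crank '{"dp":[[0,0,0],[0,0,-0.5],[0,0,-1.5],[0,0,-2.5],[0,0,-2.5],[0,0,-2],[0,0,-1],[0,0,0]],"delta_rot":[[0,0,0],[0,0,0],[0,0,0],[0,0,-0.1],[0,0,-0.11],[0,0,-0.11],[0,0,-0.11],[0,0,-0.1]]}' 
python3 - <<'E'
from h import *
go(.639,.110,.14,104.5)
E
```

```text
time: 18.1
position: [0.4473, 0.1036, 0.1367]
tool_rot: [1.918, 2.486, 0.004]
ft_force: [0.7, -0.1, -2.2]
grip_width: 0.573
t 18.1 pos [0.4473 0.1036 0.1367] yaw 104.69 tilt 0.17 grip 49.8 F [ 0.7 -0.1 -2.2]
 shift now-axes cm [-4.24 18.71 -0.27]  after-turn axes [-4.18 18.72 -0.27]  rz 0.0034
```

```bash

python3 -m crank '{"dp":[[-0.4,1.5,0],[-0.7,3,0],[-0.7,3,0],[-0.7,3.2,0],[-0.7,3,0],[-0.6,3,0],[-0.4,1.5,0],[0,0.5,0]],"delta_rot":[[0,0,0],[0,0,0],[0,0,0],[0,0,0],[0,0,0],[0,0,0],[0,0,0],[0,0,0]]}' >/dev/null
python3 -m crank '{"dp":[[0,0,0],[0,0,0],[0,0,0],[0,0,0],[0,0,0],[0,0,0],[0,0,0],[0,0,0]],"delta_rot":[[0,0,0],[0,0,0],[0,0,0],[0,0,0],[0,0,0],[0,0,0],[0,0,0],[0,0,0]]}' >/dev/null
python3 - <<'E'
from h import *
c=(.639,.110)
go(*c,.0393,104.5)
snap('w8',[rect(c,14.5,.045,.045,.016),rect(c,14.5,.033,.033,.016)],(130,90,530,390))
E
```

```text
t 19.7 pos [0.6379 0.1094 0.1351] yaw 104.45 tilt 0.0 grip 49.8 F [-0.4  0.2 -1.2]
 shift now-axes cm [0.03 0.12 9.58]  after-turn axes [0.03 0.12 9.58]  rz -0.0009
```

View pics/w8.png

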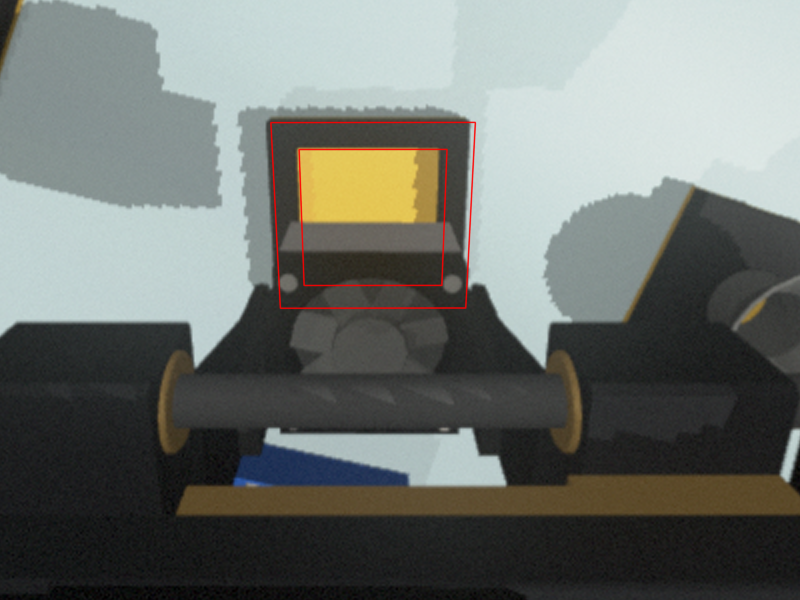

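```bash

python3 -m crank '{"dp":[[-0.1,0.1,1],[0,0,2],[0,0,2],[0,0,1.5],[0,0,1],[0,0,0.5],[0,0,0],[0,0,0]],"delta_rot":[[0,0,0],[0,0,0],[0,0,0],[0,0,0],[0,0,0],[0,0,0],[0,0,0],[0,0,0]]}' 
python3 - <<'E'
from h import *
c=(.639,.109)
go(*c,.0393,104.5)
snap('w9',[rect(c,14.5,.045,.045,.016),rect(c,14.5,.033,.033,.016)],(130,90,530,390))
E
```

```text
time: 20.55
position: [0.6398, 0.1087, 0.0558]
tool_rot: [1.924, 2.483, 0.002]
ft_force: [-0.4, 0.1, -1.6]
grip_width: 0.576
t 20.55 pos [0.6398 0.1087 0.0558] yaw 104.45 tilt 0.07 grip 50.1 F [-0.4  0.1 -1.6]
 shift now-axes cm [ 0.04 -0.07  1.65]  after-turn axes [ 0.04 -0.07  1.65]  rz -0.0009
```

View pics/w9.png

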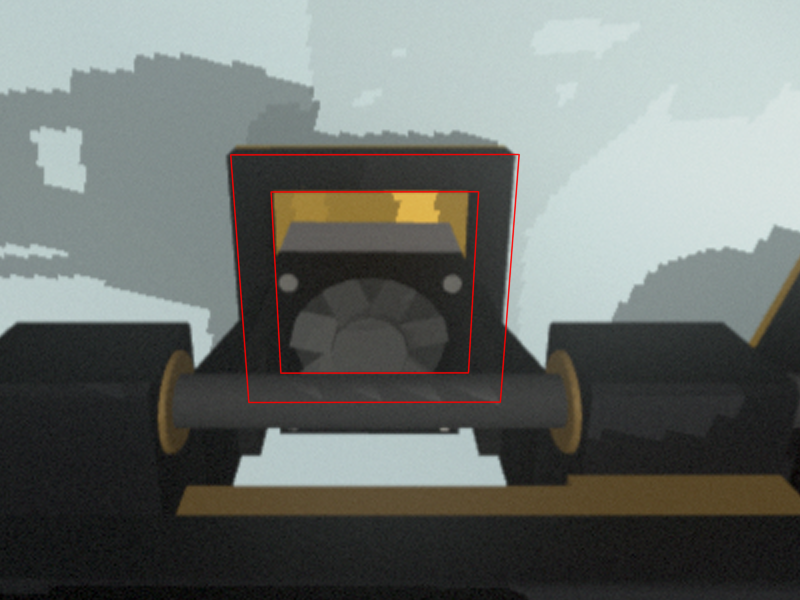

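Laterally centred (recess walls at 273 and 468). Lowering.

```bash

python3 -m crank '{"dp":[[0,-0.1,0.4],[0,0,0.4],[0,0,0.3],[0,0,0.2],[0,0,0.1],[0,0,0.05],[0,0,0.05],[0,0,0]],"delta_rot":[[0,0,0],[0,0,0],[0,0,0],[0,0,0],[0,0,0],[0,0,0],[0,0,0],[0,0,0]]}' 
python3 -m crank '{"dp":[[0,0,0.05],[0,0,0],[0,0,0],[0,0,0],[0,0,0],[0,0,0],[0,0,0],[0,0,0]],"delta_rot":[[0,0,0],[0,0,0],[0,0,0],[0,0,0],[0,0,0],[0,0,0],[0,0,0],[0,0,0]]}' 

```

```text
time: 21.4
position: [0.6382, 0.1085, 0.0401]
tool_rot: [1.924, 2.483, 0.0]
ft_force: [1.0, 0.4, -2.1]
grip_width: 0.571
time: 22.2
position: [0.6382, 0.1084, 0.0396]
tool_rot: [1.924, 2.483, 0.0]
ft_force: [0.1, 0.4, -1.4]
grip_width: 0.573
```

```bash

python3 -m crank '{"dp":[[0,0,0.05],[0,0,0],[0,0,0],[0,0,0],[0,0,0],[0,0,0],[0,0,0],[0,0,0]],"delta_rot":[[0,0,0],[0,0,0],[0,0,0],[0,0,0],[0,0,0],[0,0,0],[0,0,0],[0,0,0]]}' 

```

```text
time: 23.0
position: [0.6383, 0.1085, 0.0394]
tool_rot: [1.924, 2.483, 0.0]
ft_force: [-2.5, 0.2, 4.2]
grip_width: 0.575
```

Contact at the expected height. Release, rise and look.

```bash

python3 -m crank '{"dp":[[0,0,0],[0,0,0],[0,0,0],[0,0,0],[0,0,-0.5],[0,0,-2],[0,0,-3],[0,0,-3]],"delta_rot":[[0,0,0],[0,0,0],[0,0,0],[0,0,0],[0,0,0],[0,0,0],[0,0,0],[0,0,0]]}' 8.7
python3 -m crank '{"dp":[[0,-1.5,-1.5],[0,-1.5,0],[0,-1.5,0],[0,-1.5,0],[0,-1,0],[0,0,0],[0,0,0],[0,0,0]],"delta_rot":[[0,0,0],[0,0,0],[0,0,0],[0,0,0],[0,0,0],[0,0,0],[0,0,0],[0,0,0]]}' 8.7
python3 - <<'E'
from h import *
c=(.639,.109)
go(.4255,-.2345,.19,80)
print(ctrl.get_state()['joint_positions'].round(2))
snap('w10',[rect(c,14.5,.045,.045,.016)],(130,90,530,390))
E
```

```text
time: 23.8
position: [0.6379, 0.1084, 0.1249]
tool_rot: [-1.924, -2.483, 0.001]
ft_force: [0.6, 0.2, -0.2]
grip_width: 0.992
time: 24.6
position: [0.5711, 0.0912, 0.1392]
tool_rot: [1.924, 2.483, 0.001]
ft_force: [-0.8, -1.0, -0.2]
grip_width: 0.999
t 24.6 pos [0.5711 0.0912 0.1392] yaw 104.46 tilt 0.05 grip 86.9 F [-0.8 -1.  -0.2]
 shift now-axes cm [-27.9  -22.23  -5.09]  after-turn axes [-34.6   -8.68  -5.09]  rz 0.4269
[-0.49  0.24  0.33  1.77 -0.09  1.14  1.69]
```

View pics/w10.png

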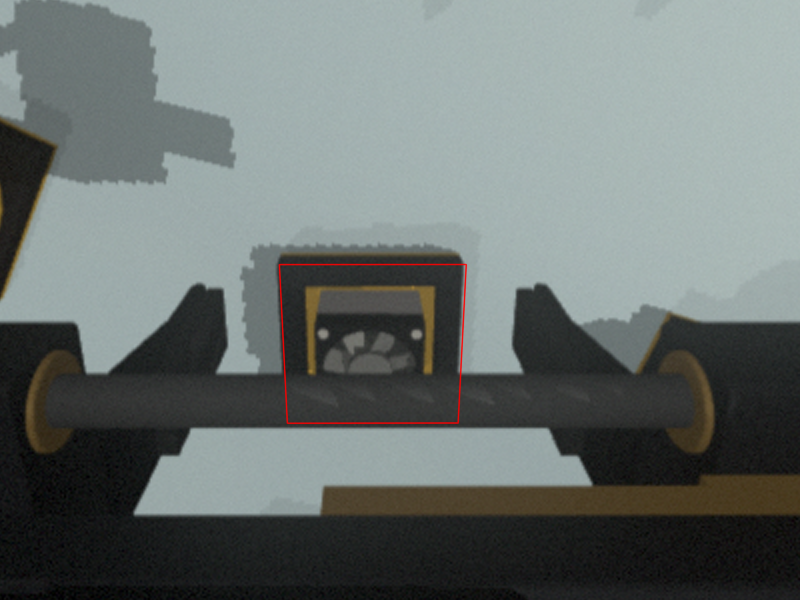

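The cooler is seated in its recess. On to the turntable.

```bash

python3 -m crank '{"dp":[[0,0,-1],[0,0,-1],[0,0,-1],[0,0,-1],[-1.5,-0.4,-1],[-3,-0.75,0],[-3,-0.75,0],[-3,-0.75,0]],"delta_rot":[[0,0,0.11],[0,0,0.11],[0,0,0.11],[0,0,0.1],[0,0,0],[0,0,0],[0,0,0],[0,0,0]]}' >/dev/null
python3 -m crank '{"dp":[[-3,-0.75,0],[-3,-0.75,0],[-3,-0.75,0],[-3,-0.75,0],[-3,-0.75,0],[-3,-0.75,0],[-3,-0.75,0],[-2,-0.5,0]],"delta_rot":[[0,0,0],[0,0,0],[0,0,0],[0,0,0],[0,0,0],[0,0,0],[0,0,0],[0,0,0]]}' >/dev/null
python3 -m crank '{"dp":[[-1,-0.4,0],[0,0,0],[0,0,0],[0,0,0],[0,0,0],[0,0,0],[0,0,0],[0,0,0]],"delta_rot":[[0,0,0],[0,0,0],[0,0,0],[0,0,0],[0,0,0],[0,0,0],[0,0,0],[0,0,0]]}' >/dev/null
python3 - <<'E'
from h import *
c=(.4255,-.2345)
go(*c,.034,80)
snap('w11',[circ(c,.03,.038),circ((.444,-.0705),.01,.02),circ((.613,-.1135),.038,.016)],(130,90,530,390))
E
```

```text
t 27.05 pos [ 0.4229 -0.2329  0.189 ] yaw 79.84 tilt 0.0 grip 87.3 F [-0.5  0.4 -0.1]
 shift now-axes cm [-0.12  0.29 15.5 ]  after-turn axes [-0.12  0.29 15.5 ]  rz -0.0028
```

View pics/w11.png

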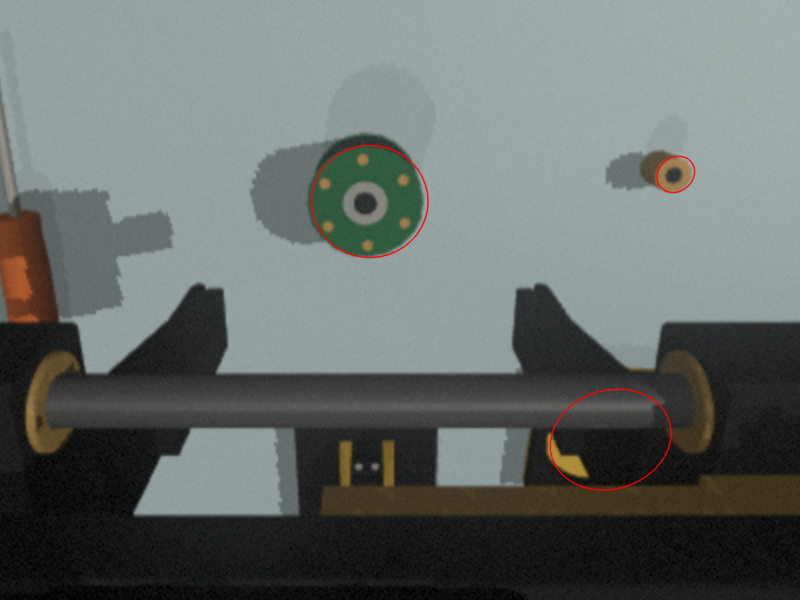

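```bash

python3 -m crank '{"dp":[[-0.3,0.3,2],[0,0,3],[0,0,3],[0,0,3],[0,0,2],[0,0,1.5],[0,0,0.7],[0,0,0.2]],"delta_rot":[[0,0,0],[0,0,0],[0,0,0],[0,0,0],[0,0,0],[0,0,0],[0,0,0],[0,0,0]]}' 8.7
python3 -m crank '{"dp":[[0,0,0],[0,0,0],[0,0,0],[0,0,0],[0,0,0],[0,0,0],[0,0,0],[0,0,0]],"delta_rot":[[0,0,0],[0,0,0],[0,0,0],[0,0,0],[0,0,0],[0,0,0],[0,0,0],[0,0,0]]}' 5.2 30
python3 - <<'E'
from h import *
go(.4255,-.2365,.034,80)
E
```

```text
time: 27.9
position: [0.4248, -0.2364, 0.0345]
tool_rot: [-2.409, -2.015, 0.001]
ft_force: [0.7, -0.1, 0.2]
grip_width: 0.996
time: 28.7
position: [0.4256, -0.2365, 0.0355]
tool_rot: [2.41, 2.015, 0.001]
ft_force: [-0.5, 2.1, 6.0]
grip_width: 0.669
t 28.7 pos [ 0.4256 -0.2365  0.0355] yaw 79.81 tilt 0.04 grip 58.2 F [-0.5  2.1  6. ]
 shift now-axes cm [-0.   -0.01  0.15]  after-turn axes [-0.   -0.01  0.15]  rz -0.0032
```

Opening reads 58.2 mm where I expected 60 mm at the plate, so I look before lifting.

```bash

python3 - <<'E'
from h import *
s=ctrl.get_state();print(s['time'],s['ft_force'],s['torque'],s['grip_width']*87)
c=(.4255,-.2365)
snap('w12',[circ(c,.03,.038)],(130,90,530,390))
E
```

```text
28.7 [-0.46544695  2.08418333  6.04636793] [0.34728203 0.15684741 0.01139745] 58.23732186223605
```

View pics/w12.png

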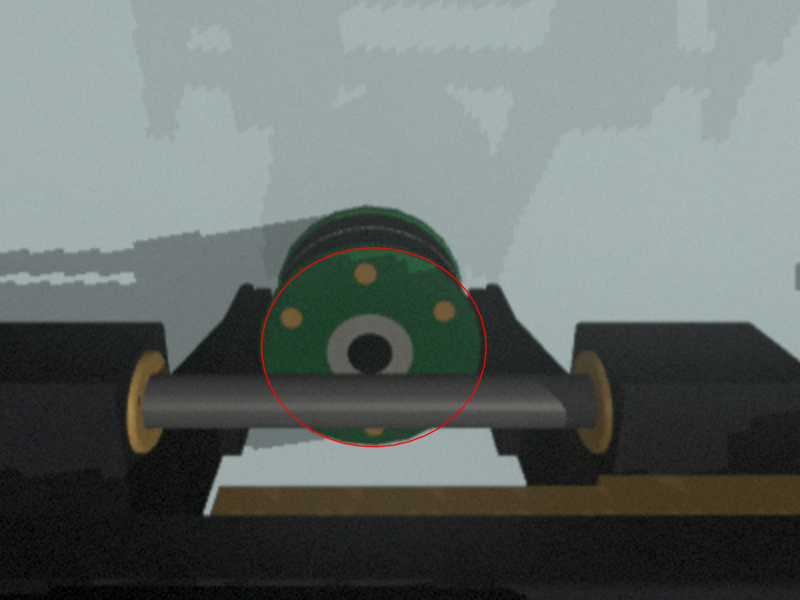

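```bash

python3 -m crank '{"dp":[[0,0,0],[0,0,-0.2],[0,0,-0.3],[0,0,-0.5],[0,0,-0.5],[0,0,-0.5],[0,0,0],[0,0,0]],"delta_rot":[[0,0,0],[0,0,0],[0,0,0],[0,0,0],[0,0,0],[0,0,0],[0,0,0],[0,0,0]]}' 
python3 - <<'E'
from h import *
go(.613,-.115,.14,80)
snap('w13',[],(130,90,530,390))
im=ctrl.get_image('scene');cv2.imwrite('pics/s3.png',cv2.resize(im[90:230,220:380],None,fx=4,fy=4,interpolation=cv2.INTER_CUBIC))
E
```

```text
time: 29.55
position: [0.4254, -0.2365, 0.0552]
tool_rot: [2.41, 2.015, 0.001]
ft_force: [0.5, 0.5, -1.5]
grip_width: 0.67
t 29.55 pos [ 0.4254 -0.2365  0.0552] yaw 79.82 tilt 0.03 grip 58.3 F [ 0.5  0.5 -1.5]
 shift now-axes cm [15.28 16.33 -8.46]  after-turn axes [15.22 16.37 -8.46]  rz -0.0031
```

View pics/w13.png

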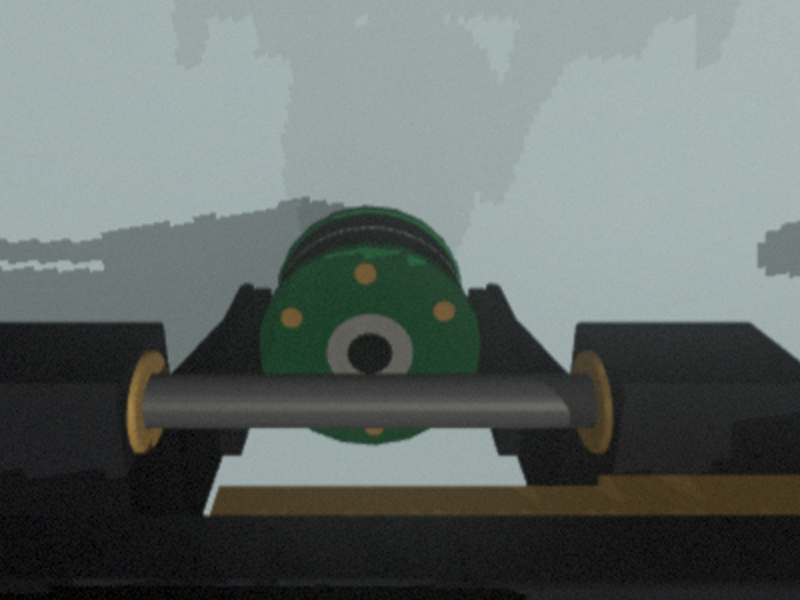

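View pics/s3.png

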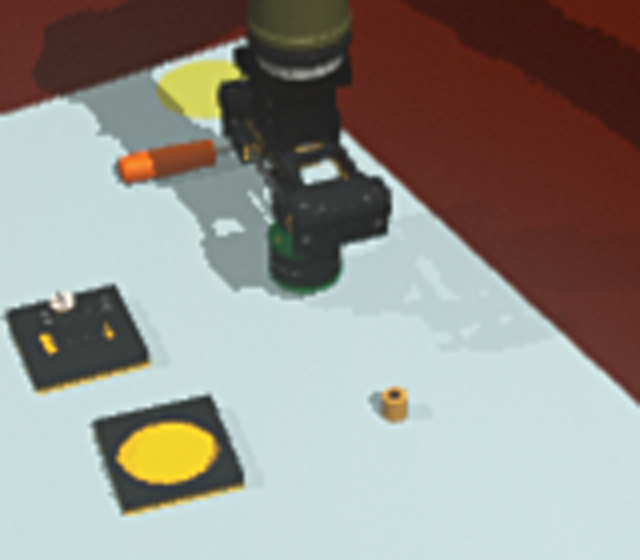

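The turntable is held upright. Lift, then carry it to the round recess.

```bash

python3 -m crank '{"dp":[[0,0,-1],[0,0,-2],[0.5,0.5,-2.5],[1.2,1.3,-2],[1.8,2,-1],[2.2,2.3,0],[2.2,2.3,0],[2.2,2.3,0]],"delta_rot":[[0,0,0],[0,0,0],[0,0,0],[0,0,0],[0,0,0],[0,0,0],[0,0,0],[0,0,0]]}' >/dev/null
python3 -m crank '{"dp":[[2.2,2.3,0],[1.8,2,0],[1,1.1,0],[0.2,0.2,0],[0,0,0],[0,0,0],[0,0,0],[0,0,0]],"delta_rot":[[0,0,0],[0,0,0],[0,0,0],[0,0,0],[0,0,0],[0,0,0],[0,0,0],[0,0,0]]}' 
python3 - <<'E'
from h import *
c=(.6135,-.1145)
go(*c,.0395,80)
snap('w14',[rect(c,-12.7,.045,.045,.016),circ(c,.038,.016)],(130,90,530,390))
E
```

```text
time: 31.25
position: [0.6121, -0.1157, 0.1403]
tool_rot: [-2.411, -2.014, -0.0]
ft_force: [-0.7, 0.5, -1.0]
grip_width: 0.677
t 31.25 pos [ 0.6121 -0.1157  0.1403] yaw 79.73 tilt 0.02 grip 58.9 F [-0.7  0.5 -1. ]
 shift now-axes cm [ 0.14  0.12 10.08]  after-turn axes [ 0.14  0.12 10.08]  rz -0.0048
```

View pics/w14.png

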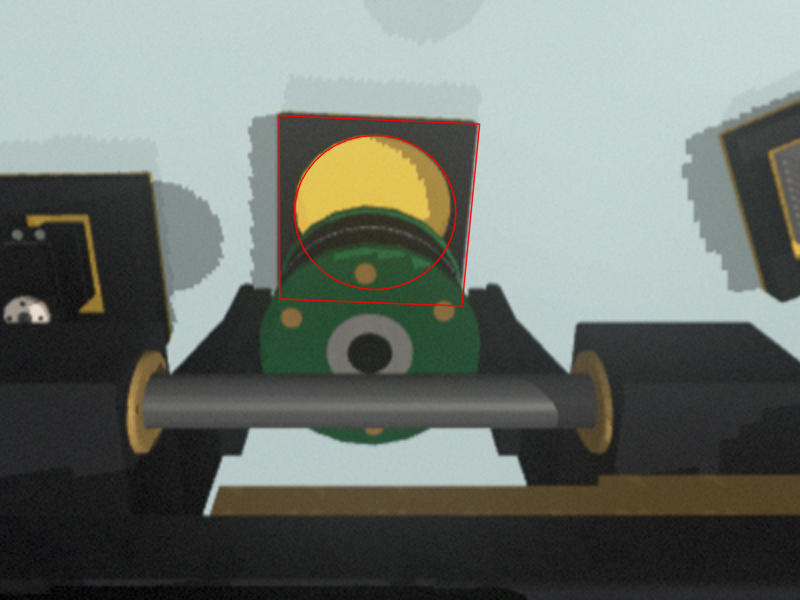

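```bash

python3 -m crank '{"dp":[[0,0.1,1],[0,0,2],[0,0,2],[0,0,2],[0,0,1],[0,0,0.5],[0,0,0],[0,0,0]],"delta_rot":[[0,0,0],[0,0,0],[0,0,0],[0,0,0],[0,0,0],[0,0,0],[0,0,0],[0,0,0]]}' 
python3 - <<'E'
from h import *
c=(.6135,-.1155)
go(*c,.0395,80)
snap('w15',[rect(c,-12.7,.045,.045,.016),circ(c,.038,.016)],(130,90,530,390))
E
```

```text
time: 32.1
position: [0.6143, -0.1151, 0.0559]
tool_rot: [2.409, 2.015, 0.002]
ft_force: [-0.3, -0.3, -1.1]
grip_width: 0.677
t 32.1 pos [ 0.6143 -0.1151  0.0559] yaw 79.81 tilt 0.08 grip 58.9 F [-0.3 -0.3 -1.1]
 shift now-axes cm [-0.05 -0.08  1.64]  after-turn axes [-0.05 -0.08  1.64]  rz -0.0033
```

View pics/w15.png

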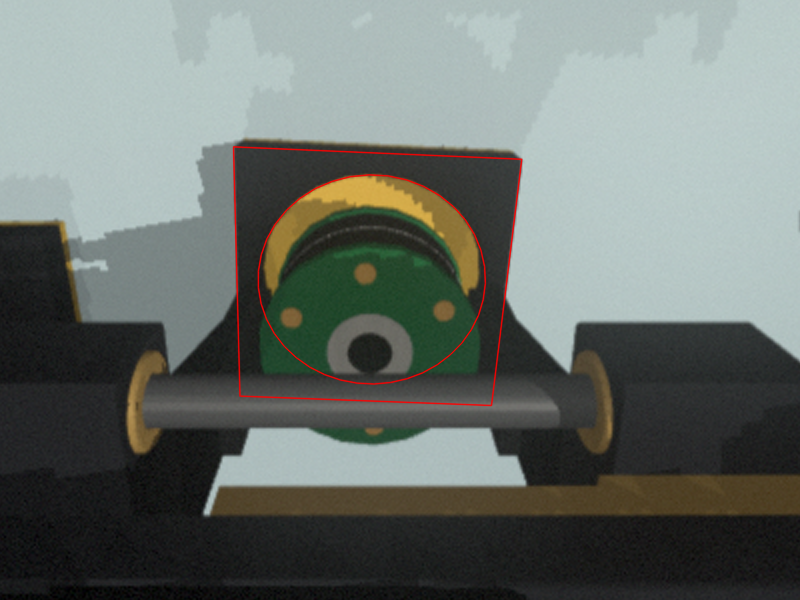

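Centred (gap about 18 px on each side). Lowering.

```bash

python3 -m crank '{"dp":[[0,-0.05,0.4],[0,0,0.4],[0,0,0.3],[0,0,0.2],[0,0,0.1],[0,0,0.05],[0,0,0.05],[0,0,0]],"delta_rot":[[0,0,0],[0,0,0],[0,0,0],[0,0,0],[0,0,0],[0,0,0],[0,0,0],[0,0,0]]}' 
python3 -m crank '{"dp":[[0,0,0.05],[0,0,0],[0,0,0],[0,0,0],[0,0,0],[0,0,0],[0,0,0],[0,0,0]],"delta_rot":[[0,0,0],[0,0,0],[0,0,0],[0,0,0],[0,0,0],[0,0,0],[0,0,0],[0,0,0]]}' 

```

```text
time: 32.95
position: [0.6132, -0.1149, 0.0401]
tool_rot: [2.41, 2.015, 0.0]
ft_force: [0.4, 0.3, -0.6]
grip_width: 0.668
time: 33.75
position: [0.6133, -0.1149, 0.0397]
tool_rot: [2.41, 2.015, 0.0]
ft_force: [-0.0, 0.0, -0.5]
grip_width: 0.668
```

```bash

python3 -m crank '{"dp":[[0,0,0.05],[0,0,0],[0,0,0],[0,0,0],[0,0,0],[0,0,0],[0,0,0],[0,0,0]],"delta_rot":[[0,0,0],[0,0,0],[0,0,0],[0,0,0],[0,0,0],[0,0,0],[0,0,0],[0,0,0]]}' 

```

```text
time: 34.55
position: [0.6133, -0.1149, 0.0396]
tool_rot: [2.41, 2.015, 0.001]
ft_force: [-2.1, -0.2, 5.8]
grip_width: 0.674
```

Contact. Release, rise and look.

```bash

python3 -m crank '{"dp":[[0,0,0],[0,0,0],[0,0,0],[0,0,0],[0,0,0],[0,0,-0.5],[0,0,-2],[0,0,-3]],"delta_rot":[[0,0,0],[0,0,0],[0,0,0],[0,0,0],[0,0,0],[0,0,0],[0,0,0],[0,0,0]]}' 8.7
python3 -m crank '{"dp":[[0,-0.5,-3],[0,-1.5,-1.5],[0,-1.5,0],[0,-1.5,0],[0,-1,0],[0,0,0],[0,0,0],[0,0,0]],"delta_rot":[[0,0,0],[0,0,0],[0,0,0],[0,0,0],[0,0,0],[0,0,0],[0,0,0],[0,0,0]]}' 8.7
python3 - <<'E'
from h import *
c=(.6135,-.1155)
go(.444,-.071,.15,80)
snap('w16',[rect(c,-12.7,.045,.045,.016)],(130,90,530,390))
E
```

```text
time: 35.35
position: [0.6117, -0.1146, 0.0932]
tool_rot: [-2.408, -2.014, 0.004]
ft_force: [0.7, 0.3, 0.1]
grip_width: 0.999
time: 36.15
position: [0.5548, -0.1043, 0.1391]
tool_rot: [2.409, 2.015, 0.0]
ft_force: [0.0, 0.4, -0.3]
grip_width: 0.998
t 36.15 pos [ 0.5548 -0.1043  0.1391] yaw 79.82 tilt 0.04 grip 86.8 F [ 0.   0.4 -0.3]
 shift now-axes cm [  1.32 -11.49  -1.09]  after-turn axes [  1.36 -11.49  -1.09]  rz -0.0031
```

View pics/w16.png

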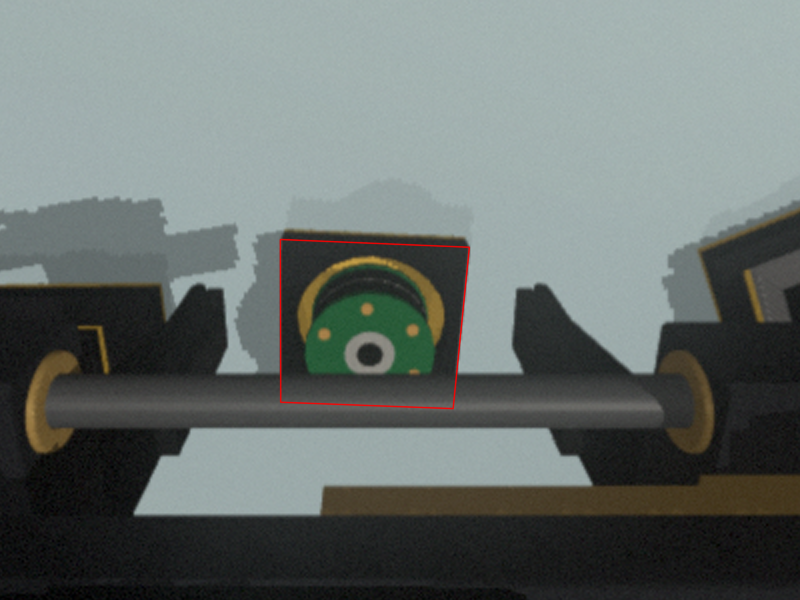

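The turntable is seated. Next, the spacer.

```bash

python3 -m crank '{"dp":[[0.1,-1,-0.5],[0.2,-2,-0.5],[0.3,-2.5,0],[0.3,-2.5,0],[0.2,-2,0],[0.2,-1.2,0],[0,-0.3,0],[0,0,0]],"delta_rot":[[0,0,0],[0,0,0],[0,0,0],[0,0,0],[0,0,0],[0,0,0],[0,0,0],[0,0,0]]}' 8.7
python3 -m crank '{"dp":[[0,0,0],[0,0,0],[0,0,0],[0,0,0],[0,0,0],[0,0,0],[0,0,0],[0,0,0]],"delta_rot":[[0,0,0],[0,0,0],[0,0,0],[0,0,0],[0,0,0],[0,0,0],[0,0,0],[0,0,0]]}' >/dev/null
python3 - <<'E'
from h import *
c=(.444,-.071)
go(*c,.022,80)
snap('w17',[circ(c,.01,.02)],(180,120,480,330))
E
```

```text
time: 37.0
position: [0.4432, -0.071, 0.1494]
tool_rot: [2.409, 2.016, 0.002]
ft_force: [0.7, -0.3, -0.1]
grip_width: 1.004
t 37.8 pos [ 0.4433 -0.0711  0.1491] yaw 79.81 tilt 0.01 grip 87.0 F [0.2 0.  0.6]
 shift now-axes cm [ 0.02  0.07 12.71]  after-turn axes [ 0.02  0.07 12.71]  rz -0.0033
```

View pics/w17.png

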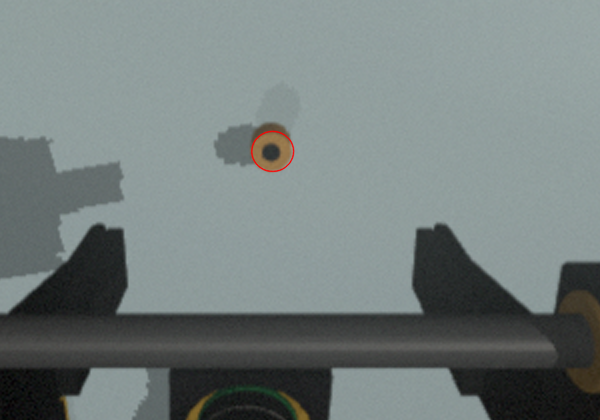

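```bash

python3 -m crank '{"dp":[[0,0.05,1.5],[0,0,2.5],[0,0,2.5],[0,0,2.5],[0,0,2],[0,0,1],[0,0,0.4],[0,0,0.2]],"delta_rot":[[0,0,0],[0,0,0],[0,0,0],[0,0,0],[0,0,0],[0,0,0],[0,0,0],[0,0,0]]}' 5
python3 -m crank '{"dp":[[0,0,0],[0,0,0],[0,0,0],[0,0,0],[0,0,0],[0,0,0],[0,0,0],[0,0,0]],"delta_rot":[[0,0,0],[0,0,0],[0,0,0],[0,0,0],[0,0,0],[0,0,0],[0,0,0],[0,0,0]]}' 1.2 20
python3 -m crank '{"dp":[[0,0,0],[0,0,-0.5],[0,0,-1],[0,0,-2],[0,0,-3],[0,0,-3],[0,0,-2],[0,0,-1]],"delta_rot":[[0,0,0],[0,0,0],[0,0,0],[0,0,0],[0,0,0],[0,0,0],[0,0,0],[0,0,0]]}' 
python3 - <<'E'
from h import *
go(.637,.3,.15,80)
snap('w18',[],(180,120,480,330))
E
```

```text
time: 38.65
position: [0.4441, -0.0712, 0.0233]
tool_rot: [2.41, 2.015, 0.001]
ft_force: [-0.1, -0.1, -0.6]
grip_width: 0.578
time: 39.45
position: [0.444, -0.0711, 0.0233]
tool_rot: [2.41, 2.015, 0.001]
ft_force: [-0.6, 2.0, 3.1]
grip_width: 0.216
time: 40.25
position: [0.4448, -0.0714, 0.1505]
tool_rot: [2.409, 2.014, 0.005]
ft_force: [0.1, -0.3, -0.0]
grip_width: 0.222
t 40.25 pos [ 0.4448 -0.0714  0.1505] yaw 79.8 tilt 0.22 grip 19.3 F [ 0.1 -0.3 -0. ]
 shift now-axes cm [39.96 12.34  0.14]  after-turn axes [39.91 12.48  0.14]  rz -0.0035
```

View pics/w18.png

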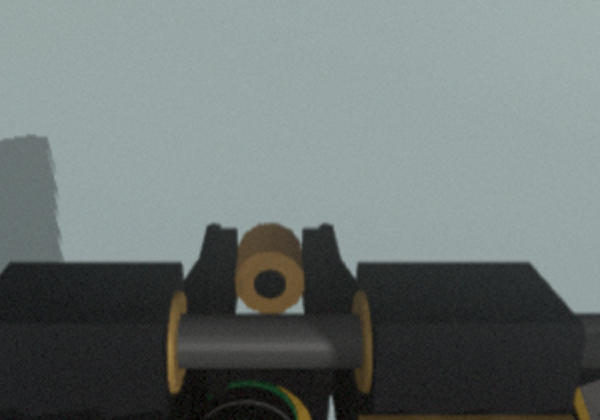

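The spacer is held. Moving above the well.

```bash

python3 -m crank '{"dp":[[1.4,0.4,0],[2.8,0.88,0],[2.8,0.88,0],[2.8,0.88,0],[2.8,0.88,0],[2.8,0.88,0],[2.8,0.88,0],[2.8,0.88,0]],"delta_rot":[[0,0,0],[0,0,0],[0,0,0],[0,0,0],[0,0,0],[0,0,0],[0,0,0],[0,0,0]]}' >/dev/null
python3 -m crank '{"dp":[[2.8,0.88,0],[2.8,0.88,0],[2.8,0.88,0],[2.8,0.88,0],[2.8,0.88,0],[2.8,0.88,0],[1.4,0.4,0],[0.5,0.1,0]],"delta_rot":[[0,0,0],[0,0,0],[0,0,0],[0,0,0],[0,0,0],[0,0,0],[0,0,0],[0,0,0]]}' >/dev/null
python3 -m crank '{"dp":[[0,0,0],[0,0,0],[0,0,0],[0,0,0],[0,0,0],[0,0,0],[0,0,0],[0,0,0]],"delta_rot":[[0,0,0],[0,0,0],[0,0,0],[0,0,0],[0,0,0],[0,0,0],[0,0,0],[0,0,0]]}' >/dev/null
python3 - <<'E'
from h import *
c=(.637,.299)
go(*c,.085,80)
snap('w19',[rect(c,-3.5,.045,.045,.016),circ(c,.038,.06),circ(c,.0165,.004)],(130,90,530,390))
E
```

```text
t 42.7 pos [0.6354 0.2978 0.1482] yaw 79.81 tilt 0.01 grip 19.2 F [0.1 0.5 0.3]
 shift now-axes cm [0.15 0.14 6.32]  after-turn axes [0.15 0.14 6.32]  rz -0.0032
```

View pics/w19.png

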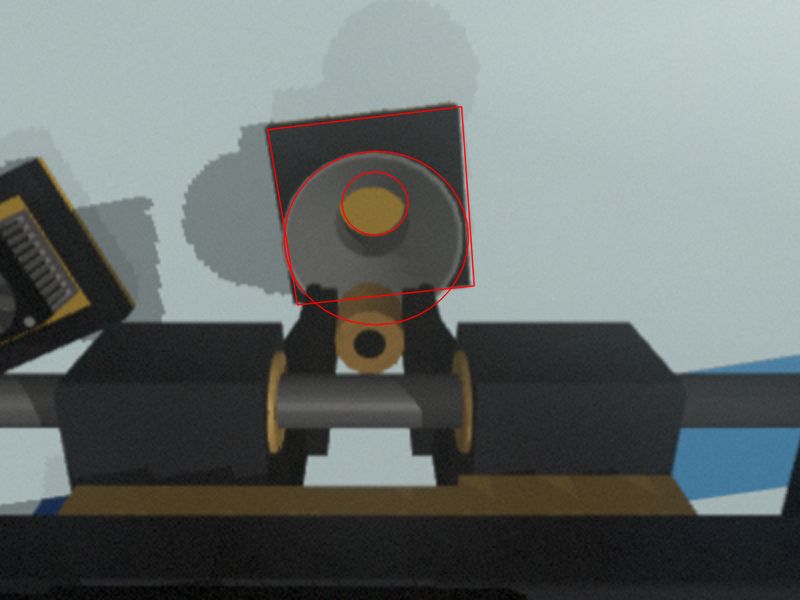

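```bash

python3 -m crank '{"dp":[[0.1,0.15,0.5],[0,0,1.5],[0,0,1.5],[0,0,1.5],[0,0,1],[0,0,0.5],[0,0,0.2],[0,0,0]],"delta_rot":[[0,0,0],[0,0,0],[0,0,0],[0,0,0],[0,0,0],[0,0,0],[0,0,0],[0,0,0]]}' 
python3 -m crank '{"dp":[[0,0,0],[0,0,0],[0,0,0],[0,0,0],[0,0,0],[0,0,0],[0,0,0],[0,0,0]],"delta_rot":[[0,0,0],[0,0,0],[0,0,0],[0,0,0],[0,0,0],[0,0,0],[0,0,0],[0,0,0]]}' >/dev/null
python3 - <<'E'
from h import *
c=(.637,.299)
go(*c,.080,80)
snap('w20',[circ(c,.0345,.06)],(130,90,530,390))
E
```

```text
time: 43.55
position: [0.6372, 0.2985, 0.0811]
tool_rot: [2.41, 2.015, 0.0]
ft_force: [-0.0, 0.5, 0.3]
grip_width: 0.227
t 44.35 pos [0.637  0.2984 0.0811] yaw 79.81 tilt 0.0 grip 19.3 F [ 0.4 -0.1  0. ]
 shift now-axes cm [ 0.06 -0.02  0.11]  after-turn axes [ 0.06 -0.01  0.11]  rz -0.0033
```

View pics/w20.png

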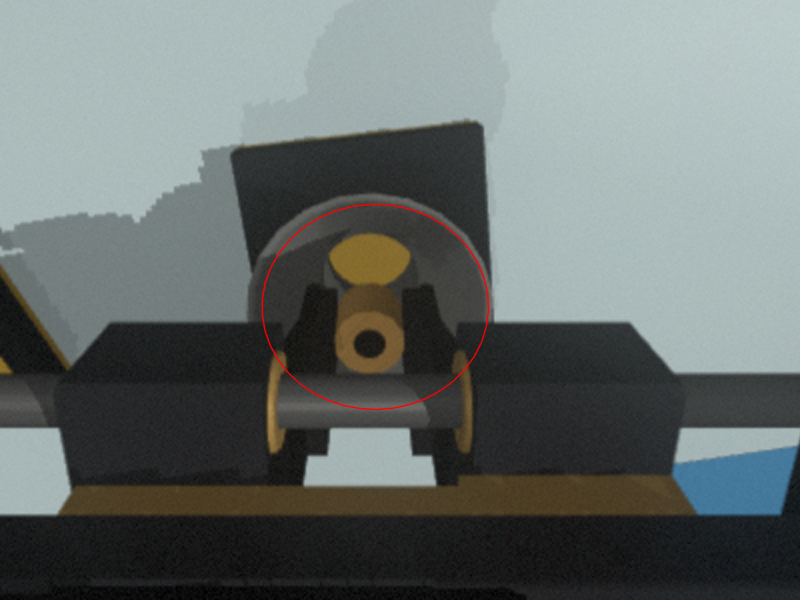

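The spacer is centred over the well (floor at column 370, spacer at 370). Dropping it.

```bash

python3 -m crank '{"dp":[[0,0,0],[0,0,0],[0,0,0],[0,0,0],[0,0,0],[0,0,-0.5],[0,0,-1.5],[0,0,-2]],"delta_rot":[[0,0,0],[0,0,0],[0,0,0],[0,0,0],[0,0,0],[0,0,0],[0,0,0],[0,0,0]]}' 3.4
python3 -m crank '{"dp":[[0,0,-3],[0,0,-3],[0,-1.5,-2],[0,-2,0],[0,-2.5,0],[0,-2.5,0],[0,-1.5,0],[0,0,0]],"delta_rot":[[0,0,0],[0,0,0],[0,0,0],[0,0,0],[0,0,0],[0,0,0],[0,0,0],[0,0,0]]}' 8.7
python3 -m crank '{"dp":[[0,0,0],[0,0,0],[0,0,0],[0,0,0],[0,0,0],[0,0,0],[0,0,0],[0,0,0]],"delta_rot":[[0,0,0],[0,0,0],[0,0,0],[0,0,0],[0,0,0],[0,0,0],[0,0,0],[0,0,0]]}' >/dev/null
python3 - <<'E'
from h import *
go(.637,.299,.1,80)
im=ctrl.get_image('top');cv2.imwrite('pics/t5.png',cv2.resize(im[150:265,190:490],None,fx=2.66,fy=2.66,interpolation=cv2.INTER_CUBIC))
im=ctrl.get_image('scene');cv2.imwrite('pics/s5.png',cv2.resize(im[110:340,200:460],None,fx=2.6,fy=2.6,interpolation=cv2.INTER_CUBIC))
snap('w21',[],(130,90,530,390))
E
```

```text
time: 45.2
position: [0.6366, 0.2982, 0.1216]
tool_rot: [-2.41, -2.015, 0.002]
ft_force: [-0.7, 0.0, -0.5]
grip_width: 0.388
time: 46.0
position: [0.5371, 0.3176, 0.2024]
tool_rot: [-2.406, -2.018, -0.002]
ft_force: [1.0, 0.7, -0.5]
grip_width: 0.97
t 46.8 pos [0.5386 0.3162 0.2011] yaw 79.82 tilt 0.0 grip 87.0 F [-0.5 -0.2 -0.7]
 shift now-axes cm [ 0.05  9.99 10.11]  after-turn axes [ 0.02  9.99 10.11]  rz -0.0032
```

View pics/t5.png

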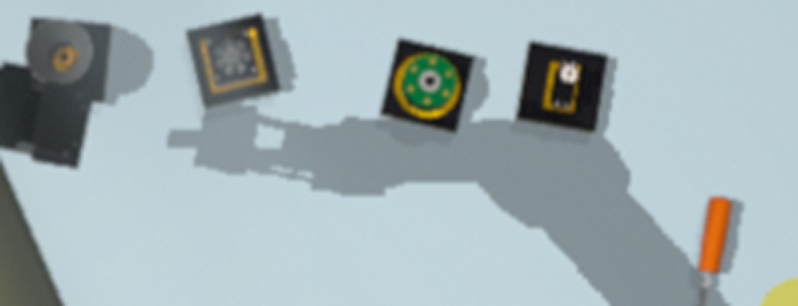

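View pics/s5.png

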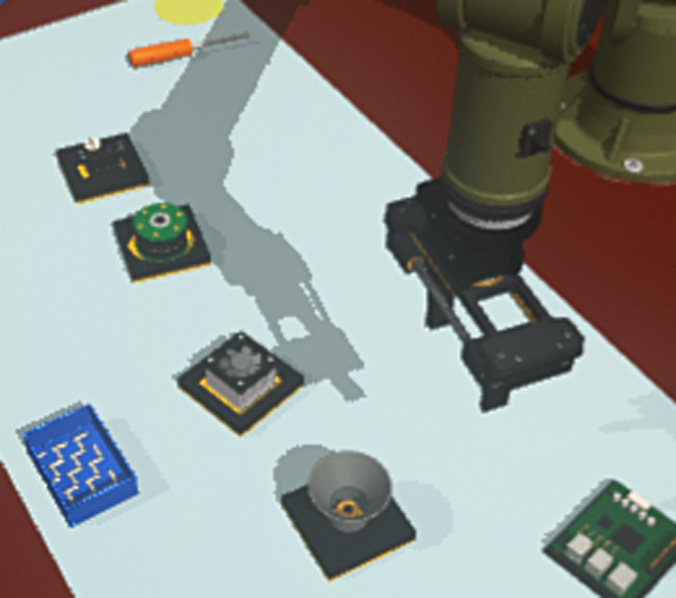

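View pics/w21.png

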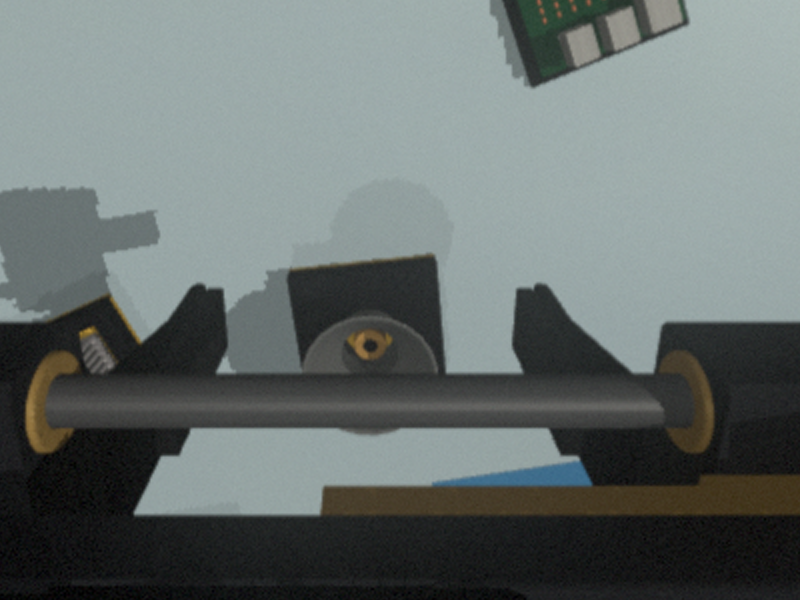

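All four parts are seated: the servo, cooler and turntable each sit level in their recess, and the spacer stands in the well. The board and screwdriver look untouched. Handing in.

```bash
python3 -c "
from bench import ctrl
print(ctrl.close_job(), ctrl.get_state()['time'])"
```

```text
the job is handed in; nothing more can be done
the job is handed in; nothing more can be done
```

I put all four parts away in the order you listed, and handed the job in at about 47 s of the 131 s allowed. No verdict was reported.

- **Servo, cooler, turntable:** each was set down until it touched its recess floor (about 4–6 N), at the height expected for a flat seat, then released.
- **Spacer:** it was dropped through the flared mouth.

**Last checks:** the final top, scene and wrist pictures show the three parts upright in their own recesses. The spacer is standing in its well. The screwdriver and the circuit board show no sign of having moved, though I judged that by eye and did not measure it. The gripper was open and clear of everything at the end.

**What disagreed:**
- The cameras differed by 2–6 mm on some module positions. I trusted the wrist view, which showed each part centred before I lowered it.
- The grip on the turntable read 58–59 mm instead of the 60 mm plate diameter, most likely because the jaws held the 58 mm drum. It stayed upright the whole way.

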